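# Raking-light record of wood specimens on a conservation bench

### The job

Push all the wood specimens on the bench into a close row on the grey imaging stage: each with the short edge of its plate flush against the long rail, so that its wooden bar points square at that rail, the first also flush against the short end rail in the corner and each next one touching its neighbour. Then turn the selector on the light box clockwise to the two-bar mark (raking light) and leave it so, with the row in place, for a good three seconds for the exposure. Afterwards turn the selector back to the dot (off) and set all the specimens upright and flat in the white tray, without disturbing the jar or bowl.

Things in the scene. Friction and masses are not known exactly. Their poses are not given: they have to be found in the camera images.
- stage: fixed stage, grey plate 130 (x) by 236 (y) mm, top 6 mm up; origin: centre of underside, z up. Rails 14 mm above plate top: long rail at +x edge, inner face x=53; end rail at +y edge, inner face y=106; other sides open. A specimen flush in the corner has its centre at x=15, y=81, the next at y=31, -19, -69 mm, underside z=6. Black lamp bar behind the long rail: x 90 to 116, top 52 mm up
- spec_a: specimen (3 or 4 present, alike; an absent one reads None), loose on the table at -y, about 0.13 kg: dark wooden bar 60 (x) by 16 (y) mm, standing from 10 to 40 mm above the underside along the middle of an aluminium plate 76 (x) by 50 (y) by 10 mm. Grip the bar across its 16 mm from above. Origin: centre of underside, z up; same after half a turn
- spec_b: specimen (3 or 4 present, alike; an absent one reads None), loose on the table at -y, about 0.13 kg: dark wooden bar 60 (x) by 16 (y) mm, standing from 10 to 40 mm above the underside along the middle of an aluminium plate 76 (x) by 50 (y) by 10 mm. Grip the bar across its 16 mm from above. Origin: centre of underside, z up; same after half a turn
- spec_c: specimen (3 or 4 present, alike; an absent one reads None), loose on the table at -y, about 0.13 kg: dark wooden bar 60 (x) by 16 (y) mm, standing from 10 to 40 mm above the underside along the middle of an aluminium plate 76 (x) by 50 (y) by 10 mm. Grip the bar across its 16 mm from above. Origin: centre of underside, z up; same after half a turn
- spec_d: specimen (3 or 4 present, alike; an absent one reads None), loose on the table at -y, about 0.13 kg: dark wooden bar 60 (x) by 16 (y) mm, standing from 10 to 40 mm above the underside along the middle of an aluminium plate 76 (x) by 50 (y) by 10 mm. Grip the bar across its 16 mm from above. Origin: centre of underside, z up; same after half a turn
- tray: fixed white open tray for finished specimens, outside 260 (own x) by 110 (own y) by 22 mm high, walls and floor 5 mm thick; origin: centre of its underside, z up. Four specimens fit side by side along x, their bars across (along y)
- ctrl: fixed grey light control box 80 (own x) by 110 (own y) by 45 mm high, selector knob in the middle of its top; origin: centre of its underside. White marks on the top around the knob: a dot at the -x side (off), one bar 40 degrees clockwise of it, two bars 80 degrees clockwise of it
- sel (a joint): angle of the selector, growing clockwise seen from above: 0 at the dot (off), 0.7 at one bar, 1.4 rad at two bars (raking light), end stops at 0 and 1.4. It clicks: let go within 0.3 rad of a position it settles there; under 0.1 N m turns it. Starts at the dot or one bar
- sel_grip (a point): on the selector's vertical axis at grip height, 82 mm above the table; turns with the knob. Knob: black disc 38 mm across with a bar grip on it, 36 (x) by 14 (y) mm, from 25 mm below this point to 7 mm above it; white pointer line on the bar's -x end
- jar: bystander: amber glass jar with brass cap, 56 mm across, 75 mm high, loose; origin under its centre
- bowl: bystander: clear plastic bowl 90 mm across, 50 mm high, loose; origin under its centre
There are look-alikes about, which are no part of the job. Leave any blue look-alike of the spec_d alone. What is shaped like the spec_b but red is not meant.

How it is judged:
On the way, in this order (a step that is already met when the one before it is completed fails the run):
1. every specimen stands flat on the stage in a close row, square and flush to the long rail, the first in the corner, with the selector not yet at the two bars (x of spec_a in the frame of stage between 0.0125 and 0.0175 m and angle between the x axis of each of spec_a, spec_b, spec_c, spec_d and the x axis of stage, either way round below 0.04 rad and angle between each of spec_a, spec_b, spec_c, spec_d's own z axis and vertical below 0.04 rad and z of spec_a in the frame of stage between 0.003 and 0.009 m and x of spec_b in the frame of stage between 0.0125 and 0.0175 m and z of spec_b in the frame of stage between 0.003 and 0.009 m and x of spec_c in the frame of stage between 0.0125 and 0.0175 m and z of spec_c in the frame of stage between 0.003 and 0.009 m and x of spec_d in the frame of stage between 0.0125 and 0.0175 m and z of spec_d in the frame of stage between 0.003 and 0.009 m and (y of spec_a in the frame of stage between 0.0785 and 0.0835 m or (y of spec_a in the frame of stage between 0.027 and 0.0335 m and (y of spec_b in the frame of stage between 0.0785 and 0.0835 m or y of spec_c in the frame of stage between 0.0785 and 0.0835 m or y of spec_d in the frame of stage between 0.0785 and 0.0835 m)) or (y of spec_a in the frame of stage between -0.0245 and -0.0165 m and (y of spec_b in the frame of stage between 0.027 and 0.0335 m or y of spec_c in the frame of stage between 0.027 and 0.0335 m or y of spec_d in the frame of stage between 0.027 and 0.0335 m)) or (y of spec_a in the frame of stage between -0.076 and -0.0665 m and (y of spec_b in the frame of stage between -0.0245 and -0.0165 m or y of spec_c in the frame of stage between -0.0245 and -0.0165 m or y of spec_d in the frame of stage between -0.0245 and -0.0165 m))) and (y of spec_b in the frame of stage between 0.0785 and 0.0835 m or (y of spec_b in the frame of stage between 0.027 and 0.0335 m and (y of spec_a in the frame of stage between 0.0785 and 0.0835 m or y of spec_c in the frame of stage between 0.0785 and 0.0835 m or y of spec_d in the frame of stage between 0.0785 and 0.0835 m)) or (y of spec_b in the frame of stage between -0.0245 and -0.0165 m and (y of spec_a in the frame of stage between 0.027 and 0.0335 m or y of spec_c in the frame of stage between 0.027 and 0.0335 m or y of spec_d in the frame of stage between 0.027 and 0.0335 m)) or (y of spec_b in the frame of stage between -0.076 and -0.0665 m and (y of spec_a in the frame of stage between -0.0245 and -0.0165 m or y of spec_c in the frame of stage between -0.0245 and -0.0165 m or y of spec_d in the frame of stage between -0.0245 and -0.0165 m))) and (y of spec_c in the frame of stage between 0.0785 and 0.0835 m or (y of spec_c in the frame of stage between 0.027 and 0.0335 m and (y of spec_a in the frame of stage between 0.0785 and 0.0835 m or y of spec_b in the frame of stage between 0.0785 and 0.0835 m or y of spec_d in the frame of stage between 0.0785 and 0.0835 m)) or (y of spec_c in the frame of stage between -0.0245 and -0.0165 m and (y of spec_a in the frame of stage between 0.027 and 0.0335 m or y of spec_b in the frame of stage between 0.027 and 0.0335 m or y of spec_d in the frame of stage between 0.027 and 0.0335 m)) or (y of spec_c in the frame of stage between -0.076 and -0.0665 m and (y of spec_a in the frame of stage between -0.0245 and -0.0165 m or y of spec_b in the frame of stage between -0.0245 and -0.0165 m or y of spec_d in the frame of stage between -0.0245 and -0.0165 m))) and (y of spec_d in the frame of stage between 0.0785 and 0.0835 m or (y of spec_d in the frame of stage between 0.027 and 0.0335 m and (y of spec_a in the frame of stage between 0.0785 and 0.0835 m or y of spec_b in the frame of stage between 0.0785 and 0.0835 m or y of spec_c in the frame of stage between 0.0785 and 0.0835 m)) or (y of spec_d in the frame of stage between -0.0245 and -0.0165 m and (y of spec_a in the frame of stage between 0.027 and 0.0335 m or y of spec_b in the frame of stage between 0.027 and 0.0335 m or y of spec_c in the frame of stage between 0.027 and 0.0335 m)) or (y of spec_d in the frame of stage between -0.076 and -0.0665 m and (y of spec_a in the frame of stage between -0.0245 and -0.0165 m or y of spec_b in the frame of stage between -0.0245 and -0.0165 m or y of spec_c in the frame of stage between -0.0245 and -0.0165 m))) and (y of spec_a in the frame of stage between 0.0785 and 0.0835 m or y of spec_b in the frame of stage between 0.0785 and 0.0835 m or y of spec_c in the frame of stage between 0.0785 and 0.0835 m or y of spec_d in the frame of stage between 0.0785 and 0.0835 m) and value of joint sel below 1.05 rad), for 0.3 s.
2. the selector is at the two bars while the row is in place, for 2 s (x of spec_a in the frame of stage between 0.0125 and 0.0175 m and angle between the x axis of each of spec_a, spec_b, spec_c, spec_d and the x axis of stage, either way round below 0.04 rad and angle between each of spec_a, spec_b, spec_c, spec_d's own z axis and vertical below 0.04 rad and z of spec_a in the frame of stage between 0.003 and 0.009 m and x of spec_b in the frame of stage between 0.0125 and 0.0175 m and z of spec_b in the frame of stage between 0.003 and 0.009 m and x of spec_c in the frame of stage between 0.0125 and 0.0175 m and z of spec_c in the frame of stage between 0.003 and 0.009 m and x of spec_d in the frame of stage between 0.0125 and 0.0175 m and z of spec_d in the frame of stage between 0.003 and 0.009 m and (y of spec_a in the frame of stage between 0.0785 and 0.0835 m or (y of spec_a in the frame of stage between 0.027 and 0.0335 m and (y of spec_b in the frame of stage between 0.0785 and 0.0835 m or y of spec_c in the frame of stage between 0.0785 and 0.0835 m or y of spec_d in the frame of stage between 0.0785 and 0.0835 m)) or (y of spec_a in the frame of stage between -0.0245 and -0.0165 m and (y of spec_b in the frame of stage between 0.027 and 0.0335 m or y of spec_c in the frame of stage between 0.027 and 0.0335 m or y of spec_d in the frame of stage between 0.027 and 0.0335 m)) or (y of spec_a in the frame of stage between -0.076 and -0.0665 m and (y of spec_b in the frame of stage between -0.0245 and -0.0165 m or y of spec_c in the frame of stage between -0.0245 and -0.0165 m or y of spec_d in the frame of stage between -0.0245 and -0.0165 m))) and (y of spec_b in the frame of stage between 0.0785 and 0.0835 m or (y of spec_b in the frame of stage between 0.027 and 0.0335 m and (y of spec_a in the frame of stage between 0.0785 and 0.0835 m or y of spec_c in the frame of stage between 0.0785 and 0.0835 m or y of spec_d in the frame of stage between 0.0785 and 0.0835 m)) or (y of spec_b in the frame of stage between -0.0245 and -0.0165 m and (y of spec_a in the frame of stage between 0.027 and 0.0335 m or y of spec_c in the frame of stage between 0.027 and 0.0335 m or y of spec_d in the frame of stage between 0.027 and 0.0335 m)) or (y of spec_b in the frame of stage between -0.076 and -0.0665 m and (y of spec_a in the frame of stage between -0.0245 and -0.0165 m or y of spec_c in the frame of stage between -0.0245 and -0.0165 m or y of spec_d in the frame of stage between -0.0245 and -0.0165 m))) and (y of spec_c in the frame of stage between 0.0785 and 0.0835 m or (y of spec_c in the frame of stage between 0.027 and 0.0335 m and (y of spec_a in the frame of stage between 0.0785 and 0.0835 m or y of spec_b in the frame of stage between 0.0785 and 0.0835 m or y of spec_d in the frame of stage between 0.0785 and 0.0835 m)) or (y of spec_c in the frame of stage between -0.0245 and -0.0165 m and (y of spec_a in the frame of stage between 0.027 and 0.0335 m or y of spec_b in the frame of stage between 0.027 and 0.0335 m or y of spec_d in the frame of stage between 0.027 and 0.0335 m)) or (y of spec_c in the frame of stage between -0.076 and -0.0665 m and (y of spec_a in the frame of stage between -0.0245 and -0.0165 m or y of spec_b in the frame of stage between -0.0245 and -0.0165 m or y of spec_d in the frame of stage between -0.0245 and -0.0165 m))) and (y of spec_d in the frame of stage between 0.0785 and 0.0835 m or (y of spec_d in the frame of stage between 0.027 and 0.0335 m and (y of spec_a in the frame of stage between 0.0785 and 0.0835 m or y of spec_b in the frame of stage between 0.0785 and 0.0835 m or y of spec_c in the frame of stage between 0.0785 and 0.0835 m)) or (y of spec_d in the frame of stage between -0.0245 and -0.0165 m and (y of spec_a in the frame of stage between 0.027 and 0.0335 m or y of spec_b in the frame of stage between 0.027 and 0.0335 m or y of spec_c in the frame of stage between 0.027 and 0.0335 m)) or (y of spec_d in the frame of stage between -0.076 and -0.0665 m and (y of spec_a in the frame of stage between -0.0245 and -0.0165 m or y of spec_b in the frame of stage between -0.0245 and -0.0165 m or y of spec_c in the frame of stage between -0.0245 and -0.0165 m))) and (y of spec_a in the frame of stage between 0.0785 and 0.0835 m or y of spec_b in the frame of stage between 0.0785 and 0.0835 m or y of spec_c in the frame of stage between 0.0785 and 0.0835 m or y of spec_d in the frame of stage between 0.0785 and 0.0835 m) and value of joint sel between 1.25 and 1.55 rad), for 2 s.
At the end, for the whole second after the job is handed in: Every specimen lies flat inside the tray, at rest, plate on the tray floor (within 4 mm, tilt under 0.06 rad), and the selector is at the dot (within 0.15 rad). On the way: gaps to the rails and between neighbours under about 2.5 and 1.5 mm, specimens square to the long rail within 0.04 rad (x of spec_a in the frame of tray between -0.105 and 0.105 m and y of spec_a in the frame of tray between -0.03 and 0.03 m and z of spec_a in the frame of tray between 0.001 and 0.009 m and angle between each of spec_a, spec_b, spec_c, spec_d's own z axis and vertical below 0.06 rad and linear speed of each of spec_a, spec_b, spec_c, spec_d below 0.02 m/s and x of spec_b in the frame of tray between -0.105 and 0.105 m and y of spec_b in the frame of tray between -0.03 and 0.03 m and z of spec_b in the frame of tray between 0.001 and 0.009 m and x of spec_c in the frame of tray between -0.105 and 0.105 m and y of spec_c in the frame of tray between -0.03 and 0.03 m and z of spec_c in the frame of tray between 0.001 and 0.009 m and x of spec_d in the frame of tray between -0.105 and 0.105 m and y of spec_d in the frame of tray between -0.03 and 0.03 m and z of spec_d in the frame of tray between 0.001 and 0.009 m and value of joint sel below 0.15 rad); the robot touches nothing.
It fails at once if the jar was disturbed (moved over 30 mm) (distance of jar from where it was at the start of the episode above 0.03 m).
It fails at once if the bowl was disturbed (moved over 30 mm) (distance of bowl from where it was at the start of the episode above 0.03 m).
Of spec_a, spec_b, spec_c, spec_d only 3 to 4 are there at a start; the rules pass over those that are not, and their reading is None.
At some moment in a run one of spec_a, spec_b, spec_c, spec_d may be knocked a few centimetres aside while the robot is not near it.
Once in a run the grip may slacken for a moment while it holds something.
It also fails if it takes over 210 s, if anything falls off the work surface, if the arm or the gripper's body presses on something with over 40 N, if the wrist force passes 120 N, or if a joint passes its speed limit or range.

### The arm

A 6-joint arm with a two-finger parallel gripper is mounted at the origin on the work surface. World frame = base frame: x ahead of the robot, y to its left, z up, the work surface at z = 0. Lengths are in m, angles in rad, forces in N, time in s.
With the tool pointing down it reaches from about 0.375 to 0.9 m from the base axis. Payload 3.1 kg.
Tool frame: the origin (TCP) lies between the finger pads; the fingertips stand 8 mm ahead of it and the grasp point (between the pads) lies 11 mm behind it; z points along the fingers, y is the line along which they close (so a half turn about z gives the same grasp; the last joint's range is limited). The gripper opens to 87 mm and grips with 3 to 60 N. Pads are 19 mm wide; open, the fingers measure 117 mm over their backs; the gripper's body (75 mm by 190 mm) begins 51 mm behind the grasp point.
Start: joints at [1.044, 0.527, 1.433, -0, 1.181, -0.178], TCP at [0.213, 0.588, 0.231] pointing down, gripper open.
Joint ranges: [-3.08, 3.08], [-0.75, 2.2], [0.22, 2.44], [-1.43, 4.57], [0, 2.65], [-2.85, 2.85]. Speed limits (rad/s): [2.79, 2.79, 3.14, 3.14, 3.14, 3.14].

### API

Orientations are given as a unit quaternion [x, y, z, w].
In Python, from rig import robot gives the robot as it stands.
- The arm moves only by the tool move_arm, never from a script. Its argument "motion" is text: rows parted by semicolons, each of 5 numbers parted by spaces: the opening, from -1 (shut) to 1 (fully open), then the shift along the tool's x, y, z normalised to -1 to 1, where 1 is 0.2 m, then the turn about the tool's z normalised to -1 to 1, where 1 is pi rad. A call has 1 to 12 rows; each row is the pose to reach, as a shift and turn from the pose commanded when the call began, along the tool's axes at that moment, turning the shorter way round; what a row does not reach only later rows make up. A row lasts 1/12 s, in which the tool goes at most 41.7 mm and 7.16 degrees, less where a joint would pass 70% of its speed; a pose out of reach is approached as far as the arm can. A call with a number of a shift or a turn outside -1 to 1 is refused whole. A call with a gripper value outside its range is refused whole. The fingers move at their own pace and stop on an object; "newtons" is the grip in N (left out, the last holds). Time passes only in rows, so rows that repeat a pose let the fingers close. It gives the time, the measured TCP pose, the force, the opening and the grip force at its end, in the units of the state.
- robot.get_obs(): the state, without advancing time (a new reading comes with each control period).
- robot.camera(name): name is "scene" or "top"; returns (picture, depth): 420x560x3 uint8, red, green, blue; 420x560 float32, m along the optical axis (not along the pixel's ray), 0 where there is no reading.
- robot.camera_model(name): a dict with "mtx" (3x3 intrinsics, pixels), "position" and "attitude" of the camera in the world. Camera axes: x right, y down, z forward; pixel columns grow to the right and rows downward; lengths in m; the calibration is good to about 2 mm. A picture is of the moment at which its call begins. camera_model takes no time and is no camera call.
- robot.hand_in(): hands the job in; it is judged then, once.
The state is a dict: "time": time; "q": joint angles; "joint_velocities": joint speeds; "joint_torque": joint torques, N m; "position": TCP position; "tool_rot": TCP orientation; "ft_force": force on the tool from outside, world axes, zero at the start; "moment": the same for the moment, N m; "grip_width": finger opening in m; "grip_force": force on a finger pad.
Only numpy, scipy, OpenCV 4.12 (cv2) and the standard library are available. Lean on these libraries where they do the work, as an engineer would, in place of code of your own. Each camera call takes 0.05 s, during which the arm holds its last target. There are 200 camera calls.

## Working session

There is one attempt and no reset: what is moved stays moved. The work goes in short steps, Python scripts to look and compute and a tool call to move; the robot and the scene stay as the last step left them, time stands still between calls to the robot, and variables do not carry over. Pictures are saved under pics/ and viewed, at most 14 in all, crops included, and the job is handed in when it is done.

Besides the shell and the picture viewer there is one more tool, called after ">>>" in YAML: its name, and indented under it one key for each argument. move_arm: Moves the arm, as the interface text tells. Its arguments: {"type":"object","properties":{"motion":{"type":"string"},"newtons":{"type":"number"}},"required":["motion"]}

```bash
mkdir -p pics; ls; cat > h.py <<'E'
import numpy as np, cv2
from scipy.spatial.transform import Rotation as R
from rig import robot
def cam(n):
    im,d=robot.camera(n); m=robot.camera_model(n); return im,d,m
def rot(a):
    a=np.array(a,float)
    return a if a.shape==(3,3) else R.from_quat(a).as_matrix()
def world(m,u,v,z=None,d=None):
    K=np.array(m["mtx"]);p=np.array(m["position"]);A=rot(m["attitude"])
    r=A@np.linalg.inv(K)@np.array([u,v,1.])
    return p+r*((z-p[2])/r[2] if d is None else d)
def cloud(m,d):
    K=np.array(m["mtx"]);A=rot(m["attitude"]);v,u=np.mgrid[:d.shape[0],:d.shape[1]]
    r=np.stack([(u-K[0,2])/K[0,0],(v-K[1,2])/K[1,1],np.ones_like(d)],-1)*d[...,None]
    return r@A.T+np.array(m["position"])
def save(n,im,s=1.4):
    cv2.imwrite("pics/"+n+".png",cv2.resize(im[...,::-1],None,fx=s,fy=s,interpolation=cv2.INTER_CUBIC))
E
python3 - <<'E'
from h import *
for n in("top","scene"):
    im,d,m=cam(n); save(n+"0",im); print(m); np.savez("/tmp/"+n,im=im,d=d)
print(robot.get_obs())
E
```

```text
pics
{'mtx': array([[484.68087731,   0.        , 281.93730169],
       [  0.        , 484.68087731, 202.90154812],
       [  0.        ,   0.        ,   1.        ]]), 'position': array([ 0.43697153, -0.03376657,  1.18260132]), 'attitude': array([ 0.71269461, -0.70088715,  0.02004029, -0.02054233])}
{'mtx': array([[451.15918008,   0.        , 274.03692846],
       [  0.        , 451.15918008, 217.13131996],
       [  0.        ,   0.        ,   1.        ]]), 'position': array([ 1.14644551, -0.6713356 ,  0.85956644]), 'attitude': array([ 0.83494598,  0.35771915, -0.16323745, -0.38503996])}
{'time': 0.1, 'q': array([ 1.04451558e+00,  5.28364258e-01,  1.43375936e+00, -2.31836956e-05,
        1.18137308e+00, -1.78491971e-01]), 'joint_velocities': array([-0.0019793 , -0.00591019, -0.00308071, -0.00051251,  0.00033603,
       -0.00144702]), 'joint_torque': array([-2.73927690e-04, -4.40984094e+01, -1.77149874e+01,  6.34892634e-02,
        5.33940364e-02, -2.55990454e-05]), 'position': array([0.21266505, 0.58703738, 0.22967966]), 'tool_rot': array([ 1.73014882e-01,  9.84918750e-01, -8.97220659e-04, -3.18518021e-04]), 'ft_force': array([ 0.3839312 , -1.10271225, -0.4720183 ]), 'moment': array([-9.27430704e-05,  3.94343457e-02, -1.12675313e-02]), 'grip_force': 0.0, 'grip_width': 0.08682663201964821}
```

View pics/top0.png

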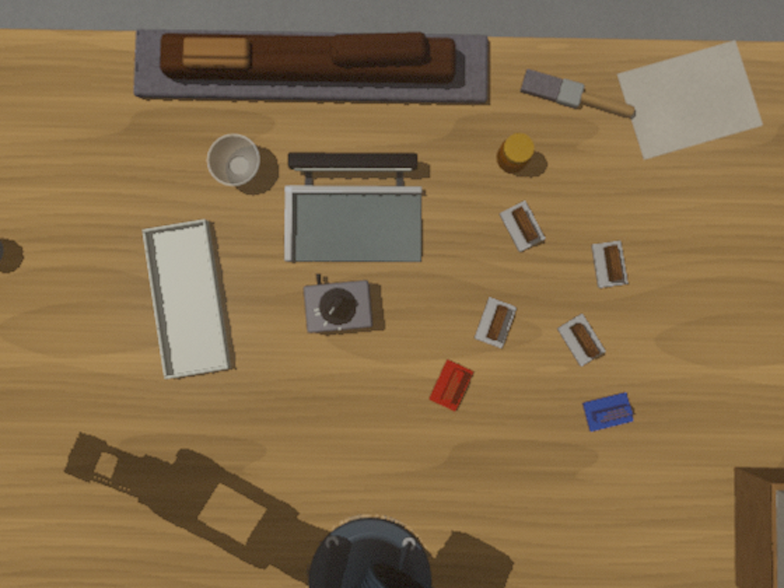

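View pics/scene0.png

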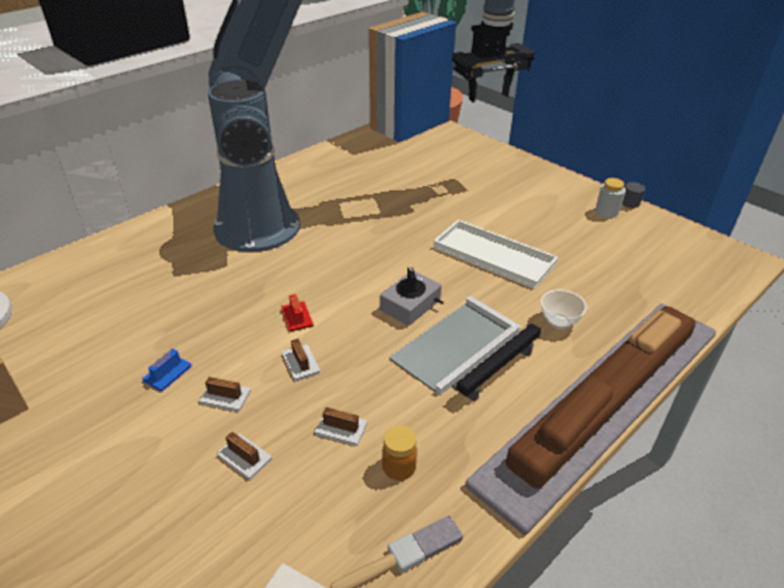

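The top view shows four white plates with dark wooden bars at (522,226), (610,264), (496,323) and (582,340). These match the description. The red one at (452,385) and the blue one at (608,411) are look-alikes. The stage is at (355,225), its long rail on the upper side and its end rail on the left. The control box is at (338,307), the tray at (187,299), the jar at (516,153) and the bowl at (234,160).

```bash
cat >> h.py <<'E'
def rects(im,d,m,lo,hi,mn=60):
    P=cloud(m,d); k=((P[...,2]>lo)&(P[...,2]<hi)&(d>0)).astype(np.uint8)
    n,l,s,c=cv2.connectedComponentsWithStats(k,connectivity=4); out=[]
    for i in range(1,n):
        if s[i,4]<mn: continue
        q=P[l==i]; r=cv2.minAreaRect((q[:,:2]*1000).astype(np.float32))
        out.append((c[i].round(),np.round(r[0],1),np.round(r[1],1),round(r[2],1),round(float(np.median(q[:,2]))*1000,1),s[i,4]))
    return out
E
python3 - <<'E'
from h import *
z=np.load("/tmp/top.npz"); im,d=z["im"],z["d"]; m=robot.camera_model("top")
P=cloud(m,d); print("table",np.median(P[300:330,60:200,2]))
for lo,hi in((.004,.3),(.030,.06),(.015,.0265),(.06,.12)):
    print(lo,hi)
    for r in rects(im,d,m,lo,hi,25): print(*r)
c=im[90:250,60:460]; save("crop0",c[:,130:],3)
c2=im[130:280,320:460]; save("crop1",c2,4)
E
```

```text
table 0.0009758372721238029
0.004 0.3
[221.  47.] [885.8 126.9] [125.6 638.5] 0.3 60.1 12396
[406.  66.] [ 842.8 -350.6] [207.6  51. ] 72.2 19.0 1112
[166. 113.] [714.3 252.6] [106.   91.6] 67.4 24.3 1093
[367. 108.] [ 738.3 -232.2] [70.4 60.3] 20.9 74.3 576
[251. 150.] [640.4  45.5] [243.4 197.6] 89.8 8.8 6246
[372. 161.] [ 612.6 -252.6] [79.3 56.6] 29.3 12.6 667
[132. 212.] [476.1 331.9] [266.8 129.4] 11.8 7.4 4514
[435. 188.] [ 546.4 -403.5] [80.  55.2] 10.8 12.5 673
[240. 218.] [473.8  67.5] [100.5 118.3] 6.1 47.2 1628
[353. 230.] [ 442.8 -205.7] [52.8 77.1] 69.3 12.4 663
[414. 242.] [ 415.5 -355. ] [78.6 53.7] 33.1 12.6 673
[321. 274.] [ 334.2 -131.1] [53.  80.6] 64.1 11.9 679
[434. 293.] [ 292.8 -400.4] [54.7 78.9] 12.8 12.3 695
[542. 376.] [ 117.  -622.6] [ 76.3 214. ] 68.5 77.3 3046
[263. 397.] [56.4  3.1] [128. 209.] 1.3 25.3 3455
0.03 0.06
[219.  55.] [853.7 122.6] [  9.  494.6] 0.3 47.5 819
[163. 110.] [710.3 245.6] [88.8 87.2] 89.3 47.1 435
[364. 114.] [ 720.6 -226.3] [54.9 30.6] 61.6 47.2 131
[251. 115.] [710.1  44.2] [ 27.8 218. ] 1.0 52.6 1191
[374. 159.] [ 610.8 -250.
[... 787 characters left out ...]
9 374
[110. 215.] [466.3 375.9] [259.4  20.8] 9.1 21.7 338
[433. 189.] [ 542.  -395.9] [51.9  6.4] 16.2 19.8 43
[134. 266.] [347.2 318.1] [ 4.8 58.5] 10.4 22.5 50
[528. 377.] [ 105.4 -616.7] [ 10.2 195.7] 87.8 21.4 211
[264. 386.] [73.5  2.6] [108.5  31.7] 89.9 18.1 177
[236. 386.] [73.1 68.2] [23.  13.5] 74.2 18.0 42
[292. 387.] [ 69.1 -63.2] [17.5 17.4] 65.6 17.5 40
[294. 406.] [ 25.  -70.3] [30.9  9.5] 19.8 18.2 34
0.06 0.12
[221.  38.] [885.3 122.1] [495.5  69.9] 89.9 73.0 6199
[370. 105.] [ 730.8 -231.7] [48.1 48.4] 89.0 76.1 379
[240. 218.] [465.4  65.6] [27.6 35.6] 80.0 88.2 143
[544. 377.] [ 119.7 -618.4] [ 51.9 188.9] 73.9 91.1 1311
[259. 401.] [51.1  7.4] [ 43.5 132. ] 8.3 85.4 573
```

View pics/crop0.png

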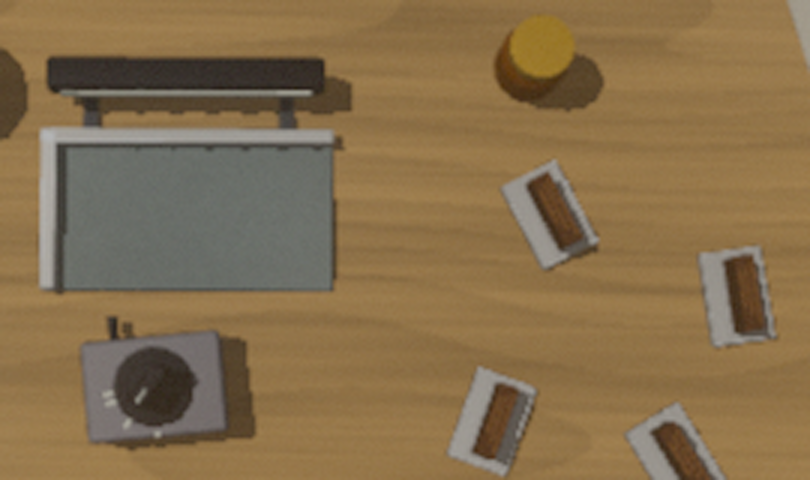

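View pics/crop1.png

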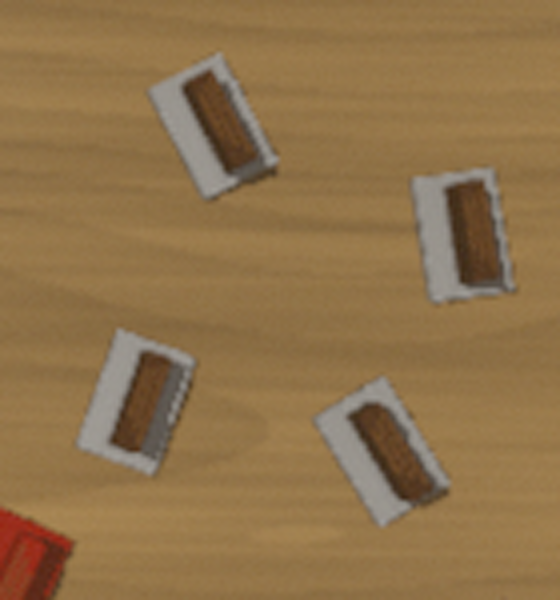

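The second crop shows four wood-barred plates with no blue or red among them; only the corner of the red look-alike shows at lower left. In the first crop the selector's pointer points lower-left, toward the single bar at (127,422), so it starts at one bar. Next I refine the stage and tray poses.

```bash
cat >> h.py <<'E'
def plan(x,y,z,phi):
    "normalised shift/turn from the measured pose to TCP x,y,z (mm), closing axis at yaw phi (deg)"
    o=robot.get_obs(); p=np.array(o["position"])*1000; A=rot(o["tool_rot"])
    cur=np.degrees(np.arctan2(A[1,1],A[0,1])); dphi=(phi-cur+90)%180-90
    s=A.T@(np.array([x,y,z])-p)/200; n=max(np.linalg.norm(s)*200/41.7,abs(dphi)/7.16)
    print("t %.1f at"%o["time"],p.round(1),"phi %.1f"%cur,"F",o["ft_force"].round(1),"w %.1f"%(o["grip_width"]*1000),"| shift",s.round(4),"turn %.4f"%(-dphi/180),"rows %.1f"%n,"J6 %.2f"%o["q"][5])
E
python3 - <<'E'
from h import *
z=np.load("/tmp/top.npz"); im,d=z["im"],z["d"]; m=robot.camera_model("top"); P=cloud(m,d)*1000
def line(k,name):
    q=P[k][:,:2]; c=q.mean(0); u,s,v=np.linalg.svd(q-c); a=np.degrees(np.arctan2(v[0][1],v[0][0]))
    t=(q-c)@v[0]; w=(q-c)@v[1]; print(name,c.round(1),"ang %.2f"%a,"len %.1f..%.1f"%(t.min(),t.max()),"wid %.1f..%.1f"%tuple(np.percentile(w,[3,97])),len(q),"v",v.round(2).tolist())
Z=P[...,2];X=P[...,0];Y=P[...,1]; r=(Z>17)&(Z<24)
line(r&(X>655)&(X<685)&(Y>-70)&(Y<140),"long rail")
line(r&(Y>143)&(Y<170)&(X>550)&(X<655),"end rail")
k=(Z>46)&(Z<58)&(X>690)&(X<735)&(Y>-80)&(Y<170); line(k,"lamp")
# colour edges: stage plate (bluish grey) and rail inner edge at plate level
hs=cv2.cvtColor(im,cv2.COLOR_RGB2HSV); g=(hs[...,0]>70)&(hs[...,0]<110)&(X>530)&(X<690)&(Y>-90)&(Y<170)&(Z<14)
c=cv2.minAreaRect(P[g][:,:2].astype(np.float32)); print("plate",c)
t=(Z>17)&(Z<26)&(X>330)&(X<630)&(Y>255)&(Y<400); c=cv2.minAreaRect(P[t][:,:2].astype(np.float32)); print("tray",c)
w=(hs[...,1]<45)&(hs[...,2]>120)&(X>320)&(X<630)&(Y>255)&(Y<410); q=P[w]; q=q[(q[:,2]>17)]; print("tray white",cv2.minAreaRect(q[:,:2].astype(np.float32)),len(q))
kk=(Z>84)&(X>440)&(X<490)&(Y>30)&(Y<100); line(kk,"knob bar"); print(cv2.minAreaRect(P[kk][:,:2].astype(np.float32)))
kk=(Z>43)&(Z<49)&(X>400)&(X<530)&(Y>0)&(Y<130); print("box",cv2.minAreaRect(P[kk][:,:2].astype(np.float32)))
plan(610.8,-250.7,120,117.8); plan(442.4,-205.3,120,70.6)
E
```

```text
long rail [667.9  38.4] ang -89.65 len -101.4..107.0 wid -5.9..6.3 410 v [[0.01, -1.0], [1.0, 0.01]]
end rail [601.5 154.9] ang -178.56 len -53.5..50.7 wid -5.2..5.1 185 v [[-1.0, -0.03], [0.03, -1.0]]
lamp [710.4  44. ] ang -89.11 len -109.2..108.7 wid -12.5..12.4 1032 v [[0.02, -1.0], [1.0, 0.02]]
plate ((620.2210083007812, 24.252052307128906), (47.97418212890625, 126.9828872680664), 13.162976264953613)
tray ((474.85748291015625, 328.0628356933594), (259.6838073730469, 112.19774627685547), 10.203219413757324)
tray white ((474.485107421875, 327.6622009277344), (258.7599792480469, 111.34991455078125), 10.275720596313477) 619
knob bar [465.   64.3] ang 146.20 len -17.6..18.0 wid -6.5..6.5 99 v [[-0.83, 0.56], [-0.56, -0.83]]
((464.7651672363281, 64.35179138183594), (13.920727729797363, 35.53498840332031), 55.84834289550781)
box ((465.0782470703125, 64.5461196899414), (79.75065612792969, 109.50189208984375), 6.386187553405762)
t 0.1 at [212.7 587.  229.7] phi 70.1 F [ 0.4 -1.1 -0.5] w 86.8 | shift [-3.2992 -3.2584  0.5535] turn -0.2651 rows 22.4 J6 -0.18
t 0.1 at [212.7 587.  229.7] phi 70.1 F [ 0.4 -1.1 -0.5] w 86.8 | shift [-2.4303 -3.332   0.5539] turn -0.0029 rows 20.0 J6 -0.18
```

>>> move_arm:
  motion: "0 -0.25 -0.25 0.02 0;0 -0.45 -0.45 0.05 0;0 -0.65 -0.65 0.08 0;0 -0.8 -0.8 0.1 0;0 -0.95 -0.95 0.12 0;0 -0.95 -0.95 0.12 0;0 -0.95 -0.95 0.12 0"

```text
time: 0.68
position: [0.3272, 0.3403, 0.2058]
tool_rot: [0.174, 0.985, -0.002, -0.001]
ft_force: [-0.3, 0.5, 0.5]
grip_width: 0.0487
grip_force: 0.0
```

>>> move_arm:
  motion: "0 -0.15 -0.15 0.02 0;0 -0.3 -0.3 0.05 0;0 -0.5 -0.5 0.08 0;0 -0.7 -0.7 0.1 0;0 -0.9 -0.9 0.12 0;0 -0.95 -0.95 0.12 0;0 -0.95 -0.95 0.12 0"

```text
time: 1.27
position: [0.443, 0.097, 0.1823]
tool_rot: [0.175, 0.985, -0.0, 0.001]
ft_force: [0.0, 0.3, -0.1]
grip_width: 0.0439
grip_force: 0.0
```

>>> move_arm:
  motion: "0 -0.15 -0.15 0.02 0;0 -0.3 -0.3 0.05 0;0 -0.5 -0.5 0.08 0;0 -0.7 -0.7 0.1 0;0 -0.9 -0.9 0.12 0;0 -0.95 -0.95 0.12 0;0 -0.95 -0.95 0.12 0"

```text
time: 1.85
position: [0.5571, -0.1479, 0.1582]
tool_rot: [0.174, 0.985, -0.001, 0.002]
ft_force: [1.0, 0.4, -0.2]
grip_width: 0.0432
grip_force: 0.0
```

```bash
python3 - <<'E'
from h import *
plan(610.8,-250.7,80,117.8)
E
```

```text
t 1.9 at [ 557.1 -147.9  158.2] phi 69.9 F [ 1.   0.4 -0.2] w 43.2 | shift [-0.4275 -0.39    0.393 ] turn -0.2661 rows 6.7 J6 -1.67
```

>>> move_arm:
  motion: "0 -0.1 -0.1 0.1 -0.04;0 -0.25 -0.23 0.2 -0.08;0 -0.35 -0.32 0.3 -0.12;0 -0.42 -0.38 0.35 -0.16;0 -0.4275 -0.39 0.393 -0.2;0 -0.4275 -0.39 0.393 -0.24;0 -0.4275 -0.39 0.393 -0.266;0 -0.4275 -0.39 0.393 -0.266;0 -0.4275 -0.39 0.393 -0.266"

```text
time: 2.6
position: [0.6081, -0.2449, 0.0795]
tool_rot: [-0.24, 0.971, 0.0, -0.0]
ft_force: [-0.3, 0.1, -0.2]
grip_width: 0.0437
grip_force: 0.0
```

```bash
python3 - <<'E'
from h import *
plan(610.8,-250.7,21,117.8)
im,d,m=cam("top"); save("p2",im[110:210,320:460],5)
for r in rects(im,d,m,.03,.045,60): print(*r)
E
```

```text
t 2.6 at [ 608.1 -244.9   79.5] phi 117.8 F [-0.3  0.1 -0.2] w 43.7 | shift [ 0.0013 -0.0323  0.2923] turn 0.0001 rows 1.4 J6 -2.61
[226.  57.] [852.8 102.1] [  5.  450.2] 0.2 39.2 303
[161. 105.] [729.2 254.8] [36.7 78. ] 22.4 37.3 137
[260. 121.] [698.1  23.1] [  3.8 171.7] 1.1 39.4 94
[438. 187.] [ 546.9 -402.2] [59.5 17.1] 10.0 40.7 198
[445. 293.] [ 296.2 -413.5] [16.1 31.6] 18.0 40.7 79
[533. 370.] [ 122.4 -621.1] [ 64.1 194.2] 69.7 37.4 288
[272. 390.] [ 67.6 -17.5] [72.5 11.5] 75.7 38.3 91
[245. 391.] [63.2 44.6] [16.7 49.6] 3.4 37.5 63
```

```bash
python3 - <<'E'
from h import *
plan(610.8,-250.7,21,117.8)
E
```

```text
t 2.6 at [ 608.2 -244.9   79.7] phi 117.8 F [-0.4 -0.1  0.5] w 43.5 | shift [ 0.002  -0.0321  0.2936] turn 0.0002 rows 1.4 J6 -2.61
```

View pics/p2.png

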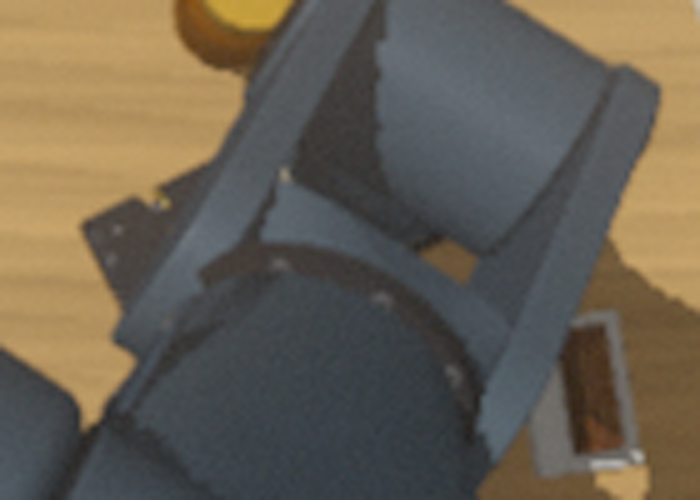

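>>> move_arm:
  motion: "0 0.002 -0.032 0.08 0;0 0.002 -0.032 0.16 0;0 0.002 -0.032 0.22 0;0 0.002 -0.032 0.27 0;0 0.002 -0.032 0.2923 0;0 0.002 -0.032 0.2923 0"
  newtons: 25

```text
time: 3.15
position: [0.6102, -0.2502, 0.0202]
tool_rot: [-0.241, 0.97, 0.001, -0.001]
ft_force: [0.6, 0.5, -0.0]
grip_width: 0.0436
grip_force: 0.0
```

```bash
python3 - <<'E'
from h import *
plan(610.8,-250.7,21,117.8)
E
```

```text
t 3.1 at [ 610.2 -250.2   20.2] phi 117.9 F [ 0.6  0.5 -0. ] w 43.6 | shift [-0.0016 -0.0038 -0.0043] turn 0.0008 rows 0.0 J6 -2.62
```

>>> move_arm:
  motion: "-1 0 0 0 0;-1 0 0 0 0;-1 0 0 0 0;-1 0 0 0 0;-1 0 0 0 0;-1 0 0 -0.08 0;-1 0 0 -0.18 0;-1 0 0 -0.28 0;-1 0 0 -0.33 0.04;-1 0 0 -0.33 0.08;-1 0 0 -0.33 0.12;-1 0 0 -0.33 0.1495"
  newtons: 25

```text
time: 4.15
position: [0.611, -0.2508, 0.088]
tool_rot: [-0.006, 1.0, -0.0, 0.0]
ft_force: [0.2, 0.2, -1.6]
grip_width: 0.0159
grip_force: 25.0
```

```bash
python3 - <<'E'
from h import *
plan(615,113,32,90.8)
E
```

```text
t 4.2 at [ 611.  -250.8   88. ] phi 90.7 F [ 0.2  0.2 -1.6] w 15.9 | shift [-0.0427  1.8189  0.2798] turn -0.0005 rows 8.8 J6 -2.14
```

>>> move_arm:
  motion: "-1 0 0.12 0 0;-1 0 0.28 0 0;-1 0 0.44 0 0;-1 0 0.6 0 0;-1 0 0.76 0 0;-1 0 0.88 0 0;-1 0 0.91 0 0"

```text
time: 4.73
position: [0.6064, -0.0645, 0.0874]
tool_rot: [-0.011, 1.0, 0.001, -0.001]
ft_force: [-0.5, 0.3, -1.0]
grip_width: 0.0159
grip_force: 25.0
```

>>> move_arm:
  motion: "-1 0 0.12 0 0;-1 0 0.28 0 0;-1 0 0.44 0 0;-1 0 0.6 0 0;-1 0 0.74 0 0;-1 0 0.84 0 0;-1 0 0.89 0 0;-1 0 0.89 0 0"

```text
time: 5.4
position: [0.6044, 0.1106, 0.0875]
tool_rot: [-0.01, 1.0, 0.0, 0.0]
ft_force: [0.1, -0.2, -2.3]
grip_width: 0.0157
grip_force: 25.0
```

```bash
python3 - <<'E'
from h import *
plan(615,113,30,90.8)
E
```

```text
t 5.4 at [604.4 110.6  87.5] phi 91.2 F [ 0.1 -0.2 -2.3] w 15.7 | shift [-0.0529  0.0111  0.2877] turn 0.0022 rows 1.4 J6 -1.59
```

>>> move_arm:
  motion: "-1 -0.03 0.01 0.08 0;-1 -0.04 0.01 0.17 0.002;-1 -0.04 0.01 0.24 0.002;-1 -0.04 0.01 0.28 0.002;-1 -0.04 0.01 0.3 0.002;-1 -0.04 0.01 0.305 0.002;-1 -0.04 0.01 0.305 0.002"

```text
time: 5.98
position: [0.6122, 0.1092, 0.0291]
tool_rot: [-0.006, 1.0, -0.001, -0.001]
ft_force: [-4.7, -1.5, 13.9]
grip_width: 0.016
grip_force: 25.0
```

```bash
python3 - <<'E'
from h import *
plan(623.5,124,26,90.8)
E
```

```text
t 6.0 at [612.2 109.2  29.1] phi 90.6 F [-4.7 -1.5 13.9] w 16.0 | shift [-0.0573  0.0736  0.0154] turn -0.0009 rows 0.5 J6 -1.58
```

>>> move_arm:
  motion: "-1 0 0 -0.008 0;-1 -0.02 0 -0.008 0;-1 -0.04 0 -0.008 0;-1 -0.055 0 -0.008 0;-1 -0.065 0 -0.008 0;-1 -0.075 0 -0.008 0;-1 -0.075 0 -0.008 0;-1 -0.075 0 -0.008 0"

```text
time: 6.65
position: [0.6244, 0.1105, 0.0292]
tool_rot: [-0.006, 1.0, -0.0, -0.004]
ft_force: [-8.4, -0.6, 11.4]
grip_width: 0.0157
grip_force: 25.0
```

```bash
python3 - <<'E'
from h import *
plan(623.5,124,26,90.8); print(robot.get_obs()["moment"])
E
```

```text
t 6.7 at [624.4 110.5  29.2] phi 90.7 F [-8.4 -0.6 11.4] w 15.7 | shift [0.0035 0.0676 0.0159] turn -0.0007 rows 0.3 J6 -1.58
[-0.12569637  1.28590258  0.04103938]
```

>>> move_arm:
  motion: "-1 -0.005 0.01 -0.012 0;-1 -0.005 0.03 -0.012 0;-1 -0.005 0.05 -0.012 0;-1 -0.005 0.065 -0.012 0;-1 -0.005 0.075 -0.012 0;-1 -0.005 0.085 -0.012 0;-1 -0.005 0.085 -0.012 0;-1 -0.005 0.085 -0.012 0"

```text
time: 7.32
position: [0.6244, 0.1219, 0.0296]
tool_rot: [-0.007, 1.0, -0.005, -0.005]
ft_force: [-6.9, -16.6, 3.9]
grip_width: 0.0159
grip_force: 25.0
```

```bash
python3 - <<'E'
from h import *
plan(623.5,124,26,90.8); print(robot.get_obs()["moment"])
E
```

```text
t 7.3 at [624.4 121.9  29.6] phi 90.8 F [ -6.9 -16.6   3.9] w 15.9 | shift [0.004  0.0109 0.0179] turn 0.0002 rows 0.1 J6 -1.56
[-2.84960118  1.19601418 -0.02499834]
```

>>> move_arm:
  motion: "-1 0.01 -0.015 0 0;-1 0.01 -0.02 0 0;-0.35 0.01 -0.02 0 0;-0.35 0.01 -0.02 0 0;-0.35 0.01 -0.02 0 0;-0.35 0.01 -0.02 -0.05 0;-0.35 0.01 -0.02 -0.15 0;-0.35 0.01 -0.02 -0.3 0;-0.35 0.01 -0.02 -0.4 0"

```text
time: 8.07
position: [0.6277, 0.125, 0.1133]
tool_rot: [-0.006, 1.0, 0.0, 0.002]
ft_force: [1.0, 0.1, 0.3]
grip_width: 0.0279
grip_force: 0.0
```

>>> move_arm:
  motion: "0 0 -0.15 0 0;0 0 -0.3 0 0;0 0 -0.5 0 0;0 0 -0.7 0 0;0 0 -0.9 0 0;0 0 -0.9 0 0;0 0 -0.9 0 0"

```text
time: 8.65
position: [0.6296, -0.058, 0.1117]
tool_rot: [-0.004, 1.0, -0.0, 0.001]
ft_force: [-0.7, 0.2, -0.1]
grip_width: 0.0433
grip_force: 0.0
```

```bash
cat >> h.py <<'E'
def look(name=None):
    im,d,m=cam("top")
    for r in rects(im,d,m,.030,.060,100):
        if 280<r[1][0]<690 and -520<r[1][1]<420: print(*r)
    if name: save(name,im)
    return im,d,m
E
python3 - <<'E'
from h import *
look("p3"); plan(442.4,-205.3,80,70.6)
E
```

```text
[217. 152.] [622.2 124.3] [58.1 17. ] 0.9 46.9 187
[438. 187.] [ 547.2 -402.4] [59.9 17.5] 9.3 40.9 205
[355. 230.] [ 442.4 -205.1] [16.5 59.6] 70.9 40.7 191
[418. 242.] [ 415.7 -353.4] [59.6 16.9] 31.4 40.6 200
[322. 275.] [ 333.9 -130.4] [16.8 59.5] 66.2 40.7 187
[437. 295.] [ 293.2 -399.2] [16.2 61.3] 15.6 40.4 199
t 8.7 at [629.  -56.2 111.4] phi 90.6 F [0.  0.3 0.3] w 43.3 | shift [ 0.9407 -0.7363  0.1551] turn 0.1109 rows 5.8 J6 -1.85
```

>>> move_arm:
  motion: "0 0.1 -0.08 0.03 0.03;0 0.25 -0.2 0.06 0.06;0 0.42 -0.34 0.09 0.09;0 0.6 -0.48 0.12 0.1109;0 0.77 -0.62 0.1551 0.1109;0 0.9 -0.71 0.1551 0.1109;0 0.9407 -0.7363 0.1551 0.1109;0 0.9407 -0.7363 0.1551 0.1109;0 0.9407 -0.7363 0.1551 0.1109"

```text
time: 9.45
position: [0.4431, -0.2046, 0.08]
tool_rot: [0.167, 0.986, -0.0, 0.001]
ft_force: [0.3, 1.0, 0.5]
grip_width: 0.0433
grip_force: 0.0
```

```bash
python3 - <<'E'
from h import *
plan(442.4,-205.3,22,70.8)
E
```

```text
t 9.4 at [ 443.1 -204.6   80. ] phi 70.7 F [0.3 1.  0.5] w 43.3 | shift [ 0.0026 -0.0044  0.2898] turn -0.0005 rows 1.4 J6 -1.90
```

>>> move_arm:
  motion: "0 0.003 -0.004 0.1 0;0 0.003 -0.004 0.2 0;0 0.003 -0.004 0.27 0;0 0.003 -0.004 0.29 0;0 0.003 -0.004 0.29 0;-1 0.003 -0.004 0.29 0;-1 0.003 -0.004 0.29 0;-1 0.003 -0.004 0.29 0;-1 0.003 -0.004 0.29 0;-1 0.003 -0.004 0.2 0;-1 0.003 -0.004 0.08 0;-1 0.003 -0.004 -0.04 0"

```text
time: 10.45
position: [0.4406, -0.2054, 0.088]
tool_rot: [0.168, 0.986, 0.0, -0.001]
ft_force: [0.7, 0.0, -1.2]
grip_width: 0.015
grip_force: 25.0
```

```bash
python3 - <<'E'
from h import *
plan(612,60,88,90.8)
E
```

```text
t 10.4 at [ 440.6 -205.4   88. ] phi 70.7 F [ 0.7  0.  -1.2] w 15.0 | shift [-3.7030e-01  1.5355e+00  5.0000e-04] turn -0.1117 rows 7.6 J6 -1.90
```

>>> move_arm:
  motion: "-1 -0.03 0.1 0 0;-1 -0.07 0.24 0 0;-1 -0.11 0.4 0 0;-1 -0.15 0.56 0 0;-1 -0.175 0.7 0 0;-1 -0.185 0.77 0 0;-1 -0.185 0.77 0 0"

```text
time: 11.03
position: [0.5282, -0.0699, 0.0879]
tool_rot: [0.166, 0.986, 0.0, 0.001]
ft_force: [-0.4, -0.3, -1.4]
grip_width: 0.0147
grip_force: 25.0
```

>>> move_arm:
  motion: "-1 -0.03 0.1 0 -0.03;-1 -0.07 0.24 0 -0.06;-1 -0.11 0.4 0 -0.09;-1 -0.15 0.56 0 -0.112;-1 -0.175 0.68 0 -0.112;-1 -0.185 0.75 0 -0.112;-1 -0.185 0.77 0 -0.112;-1 -0.185 0.77 0 -0.112;-1 -0.185 0.77 0 -0.112"

```text
time: 11.78
position: [0.6115, 0.0595, 0.0872]
tool_rot: [-0.007, 1.0, -0.0, -0.001]
ft_force: [-0.5, -0.4, -2.1]
grip_width: 0.0148
grip_force: 25.0
```

```bash
python3 - <<'E'
from h import *
plan(612,62,29,90.8)
E
```

```text
t 11.8 at [611.5  59.5  87.2] phi 90.8 F [-0.5 -0.4 -2.1] w 14.8 | shift [-0.0035  0.0128  0.291 ] turn 0.0002 rows 1.4 J6 -1.67
```

>>> move_arm:
  motion: "-1 0 0 0.1 0;-1 0 0 0.2 0;-1 0 0 0.26 0;-1 0 0 0.28 0;-1 0 0 0.285 0;-1 0 0 0.288 0;-1 0 0 0.288 0"

```text
time: 12.37
position: [0.6153, 0.0587, 0.0356]
tool_rot: [-0.007, 1.0, -0.0, 0.004]
ft_force: [-3.3, 1.8, 26.3]
grip_width: 0.0157
grip_force: 25.0
```

```bash
python3 - <<'E'
from h import *
plan(624,74,29,90.8)
E
```

```text
t 12.4 at [615.3  58.7  35.6] phi 90.8 F [-3.3  1.8 26.3] w 15.7 | shift [-0.0443  0.0758  0.0333] turn -0.0002 rows 0.5 J6 -1.67
```

```bash
python3 - <<'E'
from h import *
im,d,m=cam("scene")
K=np.array(m["mtx"]);A=rot(m["attitude"]);p=A.T@(np.array([.615,.06,.03])-m["position"]);u,v=(K@p)[:2]/p[2];print(u,v)
u,v=int(u),int(v);save("p4",im[v-60:v+60,u-80:u+80],5)
E
```

```text
333.1639058235461 236.5440833238101
```

View pics/p4.png

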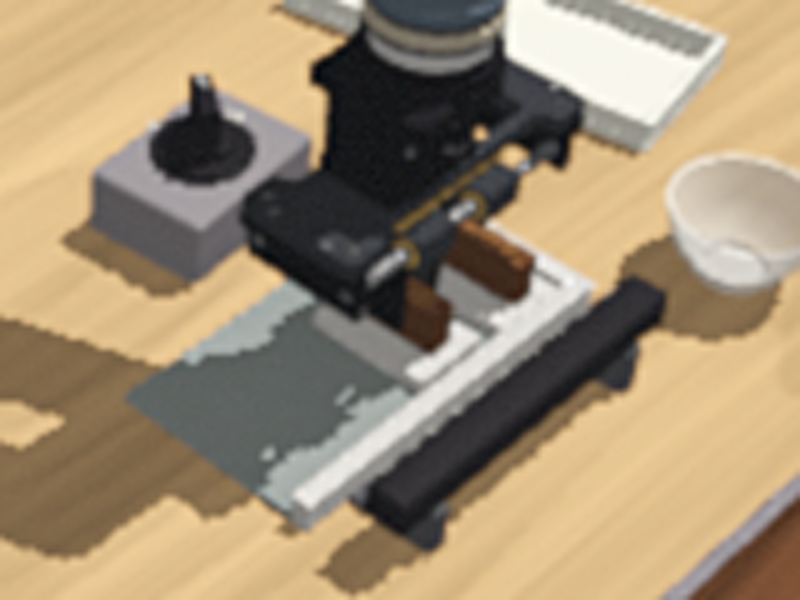

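>>> move_arm:
  motion: "-1 0 0 -0.005 0;-0.3 0 0 -0.005 0;-0.3 0 0 -0.005 0;-0.3 0 0 -0.005 0;-0.3 0 0 -0.005 0;-0.3 0 0 0 0;-0.3 0 0 0.003 0;-0.3 0 0 0.003 0"

```text
time: 13.08
position: [0.6123, 0.0606, 0.0286]
tool_rot: [-0.008, 1.0, 0.0, -0.001]
ft_force: [0.3, -0.8, -0.5]
grip_width: 0.0304
grip_force: 0.0
```

```bash
python3 - <<'E'
from h import *
plan(624,74,29,90.8)
look()
E
```

```text
t 13.1 at [612.3  60.6  28.6] phi 90.9 F [ 0.3 -0.8 -0.5] w 30.4 | shift [-0.0594  0.0663 -0.0022] turn 0.0004 rows 0.4 J6 -1.67
[438. 187.] [ 547.1 -402.2] [59.7 17.2] 9.5 40.8 201
[253. 218.] [467.8  41.7] [80.2 63.9] 6.4 47.0 740
[418. 242.] [ 415.7 -353.7] [59.6 17.2] 33.8 40.3 196
[322. 276.] [ 333.8 -130.4] [16.7 59.5] 66.0 40.9 189
[437. 295.] [ 292.9 -399.7] [16.4 60.4] 14.7 40.4 201
```

>>> move_arm:
  motion: "-1 0 0 0.005 0;-1 0 0 0.005 0;-1 0 0 0.005 0;-1 0 0 0.005 0;-1 -0.02 0 0.005 0;-1 -0.04 0 0.005 0;-1 -0.055 0 0.005 0;-1 -0.065 0 0.005 0;-1 -0.075 0 0.005 0;-1 -0.075 0 0.005 0;-1 -0.075 0 0.005 0"

```text
time: 14.05
position: [0.62, 0.061, 0.0281]
tool_rot: [-0.008, 1.0, 0.0, -0.009]
ft_force: [-13.9, -2.0, 12.7]
grip_width: 0.0161
grip_force: 25.0
```

```bash
python3 - <<'E'
from h import *
plan(624,74,29,90.8)
E
```

```text
t 14.1 at [620.   61.   28.1] phi 90.9 F [-13.9  -2.   12.7] w 16.1 | shift [-0.0209  0.0647 -0.0049] turn 0.0008 rows 0.3 J6 -1.67
```

>>> move_arm:
  motion: "-1 0.01 0.01 -0.008 0;-1 0.01 0.03 -0.008 0;-1 0.01 0.05 -0.008 0;-1 0.01 0.065 -0.008 0;-1 0.01 0.075 -0.008 0;-1 0.01 0.085 -0.008 0;-1 0.01 0.085 -0.008 0;-1 0.01 0.085 -0.008 0"

```text
time: 14.72
position: [0.6199, 0.0719, 0.0284]
tool_rot: [-0.009, 1.0, -0.004, -0.007]
ft_force: [-10.8, -18.9, 1.9]
grip_width: 0.0158
grip_force: 25.0
```

```bash
python3 - <<'E'
from h import *
plan(624,74,29,90.8); print(robot.get_obs()["moment"])
E
```

```text
t 14.7 at [619.9  71.9  28.4] phi 91.1 F [-10.8 -18.9   1.9] w 15.8 | shift [-0.0207  0.0101 -0.0032] turn 0.0015 rows 0.1 J6 -1.64
[-3.30773947  1.71168725 -0.14445085]
```

>>> move_arm:
  motion: "-1 -0.005 -0.015 0 0;-1 -0.01 -0.02 0 0;-0.35 -0.01 -0.02 0 0;-0.35 -0.01 -0.02 0 0;-0.35 -0.01 -0.02 0 0;-0.35 -0.01 -0.02 -0.05 0;-0.35 -0.01 -0.02 -0.15 0;-0.35 -0.01 -0.02 -0.3 0;-0.35 -0.01 -0.02 -0.4 0"

```text
time: 15.47
position: [0.6291, 0.0742, 0.1126]
tool_rot: [-0.008, 1.0, -0.0, 0.002]
ft_force: [0.2, -0.6, 0.2]
grip_width: 0.0282
grip_force: 0.0
```

>>> move_arm:
  motion: "0 0.03 -0.15 0 0;0 0.07 -0.3 0 0;0 0.1 -0.5 0 0;0 0.12 -0.7 0 0;0 0.12 -0.85 0 0;0 0.12 -0.92 0 0;0 0.12 -0.92 0 0"

```text
time: 16.05
position: [0.6079, -0.1139, 0.111]
tool_rot: [-0.006, 1.0, -0.001, 0.002]
ft_force: [0.7, 0.6, -0.2]
grip_width: 0.0433
grip_force: 0.0
```

>>> move_arm:
  motion: "0 0.03 -0.15 0 0;0 0.07 -0.3 0 0;0 0.1 -0.5 0 0;0 0.12 -0.7 0 0;0 0.12 -0.85 0 0;0 0.12 -0.92 0 0;0 0.12 -0.92 0 0"

```text
time: 16.63
position: [0.5863, -0.2969, 0.1103]
tool_rot: [-0.007, 1.0, -0.001, 0.001]
ft_force: [-0.1, 0.4, 0.6]
grip_width: 0.0434
grip_force: 0.0
```

```bash
python3 - <<'E'
from h import *
look("p5"); plan(547.2,-402.3,80,100)
E
```

```text
[217. 152.] [622.2 124.3] [58.7 16.7] 0.3 47.0 188
[238. 151.] [622.8  73.5] [58.5 15.2] 0.0 47.1 181
[229. 216.] [464.   75.3] [79.6 88.5] 6.6 46.8 726
t 16.7 at [ 585.8 -294.2  109.9] phi 90.8 F [-0.   0.2  0.2] w 43.2 | shift [ 0.2006 -0.5377  0.149 ] turn -0.0510 rows 2.8 J6 -2.22
```

View pics/p5.png

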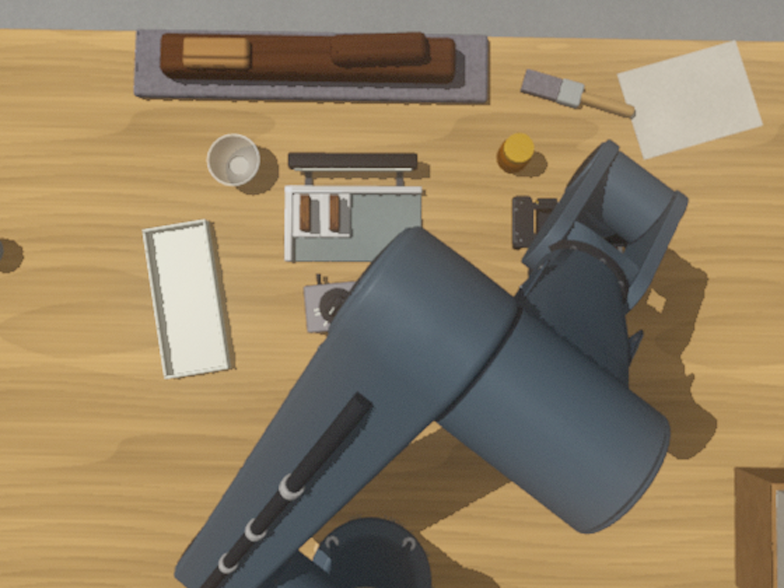

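The picture shows two specimens side by side in the stage corner, bars at (305,213) and (334,213), square to the rail. I carry on with the third.

>>> move_arm:
  motion: "0 0.05 -0.12 0.04 -0.03;0 0.1 -0.28 0.08 -0.051;0 0.16 -0.43 0.12 -0.051;0 0.2 -0.52 0.149 -0.051;0 0.2 -0.5377 0.149 -0.051;0 0.2 -0.5377 0.149 -0.051;0 0.2 -0.5377 0.149 -0.051"

```text
time: 17.27
position: [0.5478, -0.4001, 0.0802]
tool_rot: [-0.089, 0.996, 0.001, -0.0]
ft_force: [0.1, 0.6, 0.1]
grip_width: 0.0435
grip_force: 0.0
```

```bash
python3 - <<'E'
from h import *
plan(547.2,-402.3,22,100)
E
```

```text
t 17.3 at [ 547.8 -400.1   80.2] phi 100.2 F [0.1 0.6 0.1] w 43.5 | shift [ 0.0047 -0.011   0.2909] turn 0.0009 rows 1.4 J6 -2.54
```

>>> move_arm:
  motion: "0 0.005 -0.011 0.1 0;0 0.005 -0.011 0.2 0;0 0.005 -0.011 0.27 0;0 0.005 -0.011 0.296 0;0 0.005 -0.011 0.296 0;-1 0.005 -0.011 0.296 0;-1 0.005 -0.011 0.296 0;-1 0.005 -0.011 0.296 0;-1 0.005 -0.011 0.296 0;-1 0.005 -0.011 0.2 0;-1 0.005 -0.011 0.08 0;-1 0.005 -0.011 -0.05 0"
  newtons: 30

```text
time: 18.27
position: [0.5453, -0.4047, 0.0897]
tool_rot: [-0.087, 0.996, 0.001, -0.001]
ft_force: [0.2, -0.2, -1.1]
grip_width: 0.0146
grip_force: 30.0
```

```bash
python3 - <<'E'
from h import *
plan(612,10,88,90.8)
E
```

```text
t 18.3 at [ 545.3 -404.7   89.7] phi 100.0 F [ 0.2 -0.2 -1.1] w 14.6 | shift [-0.6898  1.9834  0.0123] turn 0.0513 rows 10.1 J6 -2.55
```

>>> move_arm:
  motion: "-1 -0.03 0.09 0 0;-1 -0.08 0.24 0 0;-1 -0.14 0.4 0 0;-1 -0.2 0.57 0 0;-1 -0.26 0.74 0 0;-1 -0.31 0.89 0 0;-1 -0.34 0.97 0 0;-1 -0.345 0.99 0 0"

```text
time: 18.93
position: [0.5787, -0.1932, 0.0893]
tool_rot: [-0.09, 0.996, 0.002, -0.001]
ft_force: [0.4, 0.6, -1.4]
grip_width: 0.015
grip_force: 30.0
```

>>> move_arm:
  motion: "-1 -0.03 0.09 0 0.02;-1 -0.08 0.24 0 0.04;-1 -0.14 0.4 0 0.0513;-1 -0.2 0.57 0 0.0513;-1 -0.26 0.74 0 0.0513;-1 -0.31 0.89 0 0.0513;-1 -0.34 0.97 0 0.0513;-1 -0.345 0.99 0 0.0513;-1 -0.345 0.99 0 0.0513"

```text
time: 19.68
position: [0.6127, 0.0095, 0.0897]
tool_rot: [-0.008, 1.0, -0.0, -0.0]
ft_force: [-0.5, -0.3, -0.7]
grip_width: 0.0152
grip_force: 30.0
```

```bash
python3 - <<'E'
from h import *
plan(612,10,36,90.8)
im,d,m=cam("scene"); P=cloud(m,d)*1000; k=(abs(P[...,0]-640)<45)&(abs(P[...,1]-10)<24)&(P[...,2]>35)&(P[...,2]<110)&(im[...,0]>140)&(im[...,2]>130)
q=P[k]; print(len(q)); print(np.percentile(q,[2,10,50,90,98],axis=0).round(0) if len(q) else "")
E
```

```text
t 19.7 at [612.7   9.5  89.7] phi 90.9 F [-0.5 -0.3 -0.7] w 15.2 | shift [0.0035 0.0026 0.2684] turn 0.0008 rows 1.3 J6 -1.75
99
[[635. -14.  44.]
 [639. -11.  50.]
 [646.  10.  54.]
 [652.  28.  56.]
 [653.  33.  69.]]
```

>>> move_arm:
  motion: "-1 0 0 0.08 0;-1 0 0 0.15 0;-1 0 0 0.19 0;-1 0 0 0.21 0;-1 0 0 0.23 0;-1 0 0 0.24 0;-1 0 0 0.25 0;-1 0 0 0.25 0"
  newtons: 15

```text
time: 20.4
position: [0.6151, 0.0065, 0.0439]
tool_rot: [-0.006, 1.0, -0.001, 0.003]
ft_force: [-3.3, 0.3, 17.8]
grip_width: 0.0158
grip_force: 15.0
```

```bash
python3 - <<'E'
from h import *
plan(612,10,28,90.8)
E
```

```text
t 20.4 at [615.1   6.5  43.9] phi 90.7 F [-3.3  0.3 17.8] w 15.8 | shift [0.0158 0.0176 0.0791] turn -0.0004 rows 0.4 J6 -1.75
```

Tilted in the grip, as the last one was. I release so that it settles flat, then grip it again lower.

>>> move_arm:
  motion: "-1 0 0 0.01 0;-1 0 0 0.02 0;-0.25 0 0 0.01 0;-0.25 0 0 0.01 0;-0.25 0 0 0.01 0;-0.25 0 0 0.03 0;-0.25 0 0 0.045 0;-0.25 0 0 0.062 0;-0.25 0 0 0.062 0"

```text
time: 21.15
position: [0.6121, 0.0088, 0.0262]
tool_rot: [-0.007, 1.0, 0.0, -0.001]
ft_force: [-0.4, -1.5, 0.3]
grip_width: 0.0323
grip_force: 0.0
```

```bash
python3 - <<'E'
from h import *
plan(612,10,27.5,90.8)
im,d,m=cam("scene");save("p6",im[170:290,260:420],5)
E
```

```text
t 21.1 at [612.1   8.8  26.2] phi 90.8 F [-0.4 -1.5  0.3] w 32.3 | shift [ 0.0003  0.0062 -0.0065] turn 0.0001 rows 0.0 J6 -1.75
```

View pics/p6.png

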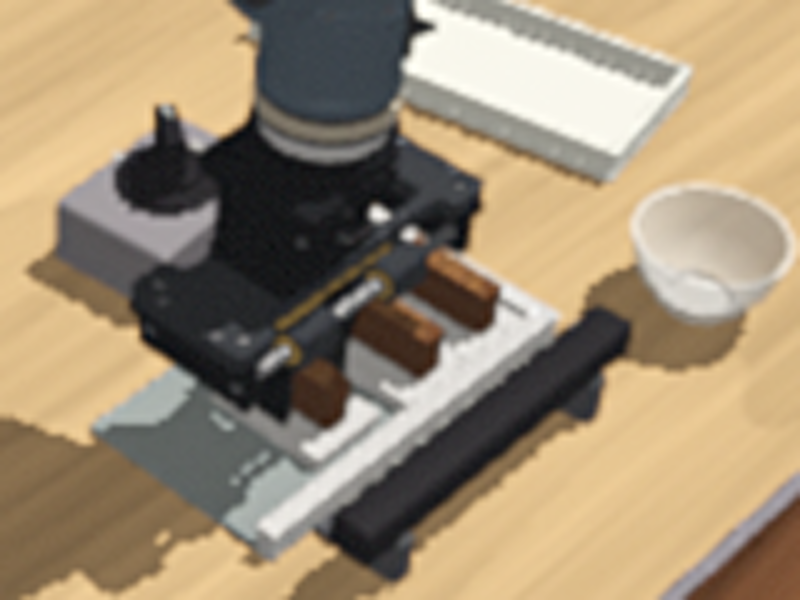

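The third specimen now stands flat between the fingers, bar at (320,390), with the other two beside it. I grip again and push.

>>> move_arm:
  motion: "-1 0 0 -0.005 0;-1 0 0 -0.005 0;-1 0 0 -0.005 0;-1 0 0 -0.005 0;-1 0 0 -0.005 0;-1 -0.02 0 -0.005 0;-1 -0.04 0 -0.005 0;-1 -0.055 0 -0.005 0;-1 -0.065 0 -0.005 0;-1 -0.075 0 -0.005 0;-1 -0.075 0 -0.005 0;-1 -0.075 0 -0.005 0"
  newtons: 25

```text
time: 22.2
position: [0.6231, 0.009, 0.0288]
tool_rot: [-0.008, 1.0, 0.0, -0.006]
ft_force: [-10.1, -1.6, 10.3]
grip_width: 0.0162
grip_force: 25.0
```

```bash
python3 - <<'E'
from h import *
plan(623,24,28,90.8)
E
```

```text
t 22.2 at [623.1   9.   28.8] phi 90.9 F [-10.1  -1.6  10.3] w 16.2 | shift [-0.0006  0.0748  0.0042] turn 0.0004 rows 0.4 J6 -1.75
```

>>> move_arm:
  motion: "-1 0.003 0.01 -0.008 0;-1 0.003 0.03 -0.008 0;-1 0.003 0.05 -0.008 0;-1 0.003 0.065 -0.008 0;-1 0.003 0.08 -0.008 0;-1 0.003 0.092 -0.008 0;-1 0.003 0.092 -0.008 0;-1 0.003 0.092 -0.008 0"

```text
time: 22.87
position: [0.623, 0.0219, 0.0292]
tool_rot: [-0.009, 1.0, -0.004, -0.005]
ft_force: [-7.3, -18.5, 1.6]
grip_width: 0.0156
grip_force: 25.0
```

```bash
python3 - <<'E'
from h import *
plan(623,24,29,90.8)
E
```

```text
t 22.9 at [623.   21.9  29.2] phi 91.0 F [ -7.3 -18.5   1.6] w 15.6 | shift [-0.0001  0.0103  0.0011] turn 0.0012 rows 0.0 J6 -1.72
```

>>> move_arm:
  motion: "-1 0 -0.015 0 0;-1 0 -0.02 0 0;-0.35 0 -0.02 0 0;-0.35 0 -0.02 0 0;-0.35 0 -0.02 0 0;-0.35 0 -0.02 -0.05 0;-0.35 0 -0.02 -0.15 0;-0.35 0 -0.02 -0.3 0;-0.35 0 -0.02 -0.4 0"

```text
time: 23.62
position: [0.6285, 0.0236, 0.1129]
tool_rot: [-0.007, 1.0, -0.0, 0.002]
ft_force: [1.0, -0.6, -0.7]
grip_width: 0.0281
grip_force: 0.0
```

>>> move_arm:
  motion: "0 0.08 -0.15 0 0;0 0.18 -0.32 0 0;0 0.26 -0.48 0 0;0 0.35 -0.65 0 0;0 0.43 -0.8 0 0;0 0.45 -0.84 0 0;0 0.45 -0.84 0 0"

```text
time: 24.2
position: [0.5395, -0.1483, 0.1112]
tool_rot: [-0.005, 1.0, -0.0, 0.001]
ft_force: [0.0, 0.8, 0.2]
grip_width: 0.0431
grip_force: 0.0
```

```bash
python3 - <<'E'
from h import *
look(); plan(415.5,-353.5,80,118)
E
```

```text
[217. 152.] [622.5 124. ] [16.8 58.7] 89.6 47.0 190
[238. 152.] [623.1  73.4] [58.9 15.4] 0.4 47.1 181
[259. 152.] [624.   23.7] [59.3 15. ] 0.2 47.4 182
[243. 216.] [465.2  64.7] [ 79.9 110. ] 6.3 47.1 1198
[418. 242.] [ 415.2 -353.7] [60.3 17. ] 32.0 40.3 202
[437. 295.] [ 293.2 -399.7] [16.1 60.6] 14.6 40.5 202
t 24.2 at [ 540.1 -146.8  111.1] phi 90.7 F [-0.  -0.4 -0.5] w 43.4 | shift [ 0.6358 -1.026   0.1545] turn -0.1518 rows 5.8 J6 -2.05
```

>>> move_arm:
  motion: "0 0.08 -0.12 0.04 -0.03;0 0.18 -0.28 0.08 -0.06;0 0.28 -0.45 0.12 -0.09;0 0.38 -0.62 0.15 -0.12;0 0.5 -0.8 0.15 -0.15;0 0.6 -0.95 0.15 -0.1518;0 0.6358 -1 0.15 -0.1518;0 0.6358 -1 0.15 -0.1518;0 0.6358 -1 0.15 -0.1518"

```text
time: 25.0
position: [0.4267, -0.3361, 0.0789]
tool_rot: [-0.233, 0.972, -0.009, -0.015]
ft_force: [-0.3, 0.7, 0.2]
grip_width: 0.0434
grip_force: 0.0
```

```bash
python3 - <<'E'
from h import *
plan(415.3,-353.6,21,119)
E
```

```text
t 25.0 at [ 426.7 -336.1   78.9] phi 116.9 F [-0.3  0.7  0.2] w 43.4 | shift [ 0.0807 -0.0491  0.2929] turn -0.0115 rows 1.5 J6 -2.85
```

>>> move_arm:
  motion: "0 0 0 0 0.04;0 0 0 0 0.08;0 0 0 0 0.12;0 0 0 0 0.16;0 0 0 0 0.2;0 0 0 0 0.24;0 0 0 0 0.28;0 0 0 0 0.32;0 0 0 0 0.36;0 0 0 0 0.4;0 0 0 0 0.44;0 0 0 0 0.47"

```text
time: 26.0
position: [0.4271, -0.3347, 0.079]
tool_rot: [0.484, 0.875, -0.017, -0.005]
ft_force: [-0.1, 0.7, -0.6]
grip_width: 0.044
grip_force: 0.0
```

>>> move_arm:
  motion: "0 0 0 0 0.04;0 0 0 0 0.08;0 0 0 0 0.12;0 0 0 0 0.16;0 0 0 0 0.2;0 0 0 0 0.24;0 0 0 0 0.28;0 0 0 0 0.32;0 0 0 0 0.36;0 0 0 0 0.4;0 0 0 0 0.44;0 0 0 0 0.47"

```text
time: 27.0
position: [0.4271, -0.3347, 0.0789]
tool_rot: [0.947, 0.322, -0.016, 0.008]
ft_force: [-1.0, 0.2, -0.1]
grip_width: 0.043
grip_force: 0.0
```

```bash
python3 - <<'E'
from h import *
plan(415.3,-353.6,80,121.7); print(robot.get_obs()["tool_rot"])
E
```

```text
t 27.0 at [ 427.1 -334.7   78.9] phi -52.5 F [-1.   0.2 -0.1] w 43.0 | shift [-0.1047  0.0391 -0.0014] turn 0.0325 rows 0.8 J6 0.11
[ 0.94666574  0.32171155 -0.01635636  0.00762415]
```

>>> move_arm:
  motion: "0 -0.05 0.02 0 0.02;0 -0.1 0.0391 0 0.0325;0 -0.1047 0.0391 0 0.0325;0 -0.1047 0.0391 0 0.0325"

```text
time: 27.33
position: [0.4144, -0.3558, 0.0798]
tool_rot: [0.961, 0.275, -0.016, 0.009]
ft_force: [-0.1, -0.9, -0.3]
grip_width: 0.0436
grip_force: 0.0
```

```bash
python3 - <<'E'
from h import *
plan(415.3,-353.6,21,121.7)
E
```

```text
t 27.3 at [ 414.4 -355.8   79.8] phi -58.1 F [-0.1 -0.9 -0.3] w 43.6 | shift [ 0.0203 -0.0094  0.2933] turn 0.0012 rows 1.4 J6 0.16
```

>>> move_arm:
  motion: "0 0.005 -0.003 0.1 0;0 0.012 -0.006 0.2 0;0 0.018 -0.009 0.27 0;0 0.02 -0.0094 0.2933 0;0 0.02 -0.0094 0.2933 0;-1 0.02 -0.0094 0.2933 0;-1 0.02 -0.0094 0.2933 0;-1 0.02 -0.0094 0.2933 0;-1 0.02 -0.0094 0.2933 0;-1 0.02 -0.0094 0.2933 0;-1 0.02 -0.0094 0.2933 0"
  newtons: 40

```text
time: 28.25
position: [0.4151, -0.3546, 0.0215]
tool_rot: [0.962, 0.274, -0.016, 0.01]
ft_force: [-0.2, 0.5, 3.5]
grip_width: 0.0159
grip_force: 39.9
```

>>> move_arm:
  motion: "-1 0 0 -0.05 0;-1 0 0 -0.12 0;-1 0 0 -0.2 0;-1 0 0 -0.28 0;-1 0 0 -0.33 0;-1 0 0 -0.35 0;-1 0 0 -0.35 0.04;-1 0 0 -0.35 0.08;-1 0 0 -0.35 0.12;-1 0 0 -0.35 0.16;-1 0 0 -0.35 0.1717;-1 0 0 -0.35 0.1717"

```text
time: 29.25
position: [0.4162, -0.352, 0.0904]
tool_rot: [1.0, 0.008, -0.014, 0.012]
ft_force: [-0.7, 0.5, -1.7]
grip_width: 0.0159
grip_force: 39.9
```

```bash
python3 - <<'E'
from h import *
plan(612,-40,88,90.8)
E
```

```text
t 29.2 at [ 416.2 -352.    90.4] phi -89.1 F [-0.7  0.5 -1.7] w 15.9 | shift [ 1.0018 -1.5444 -0.0536] turn 0.0005 rows 8.8 J6 0.71
```

>>> move_arm:
  motion: "-1 0.05 -0.08 0 0;-1 0.12 -0.19 -0.01 0;-1 0.21 -0.32 -0.01 0;-1 0.3 -0.46 -0.02 0;-1 0.38 -0.6 -0.02 0;-1 0.46 -0.71 -0.027 0;-1 0.5 -0.77 -0.027 0;-1 0.5 -0.77 -0.027 0"

```text
time: 29.92
position: [0.5152, -0.1937, 0.0892]
tool_rot: [1.0, 0.011, -0.013, 0.012]
ft_force: [0.5, -1.0, -0.6]
grip_width: 0.016
grip_force: 39.9
```

>>> move_arm:
  motion: "-1 0.05 -0.08 0 0;-1 0.12 -0.19 -0.01 0;-1 0.21 -0.32 -0.01 0;-1 0.3 -0.46 -0.02 0;-1 0.38 -0.6 -0.02 0;-1 0.46 -0.71 -0.027 0;-1 0.5 -0.77 -0.027 0;-1 0.5 -0.77 -0.027 0;-1 0.5 -0.77 -0.027 0"

```text
time: 30.67
position: [0.6112, -0.0416, 0.0879]
tool_rot: [1.0, 0.009, -0.014, 0.013]
ft_force: [0.2, 0.7, -1.1]
grip_width: 0.0158
grip_force: 39.9
```

```bash
python3 - <<'E'
from h import *
plan(612,-40,29,90.8)
im,d,m=cam("scene"); P=cloud(m,d)*1000; k=(abs(P[...,0]-630)<45)&(abs(P[...,1]+40)<28)&(P[...,2]>35)&(P[...,2]<110)&(im[...,0]>140)&(im[...,2]>130)
q=P[k]; print(len(q)); print(np.percentile(q,[2,10,50,90,98],axis=0).round(0) if len(q) else "")
E
```

```text
t 30.7 at [611.2 -41.6  87.9] phi -89.0 F [ 0.2  0.7 -1.1] w 15.8 | shift [ 0.0122 -0.0155  0.2941] turn 0.0012 rows 1.4 J6 1.35
109
[[594. -67.  67.]
 [623. -66.  68.]
 [641. -46.  75.]
 [646. -24.  78.]
 [648. -19.  81.]]
```

>>> move_arm:
  motion: "-1 0.003 -0.004 0.08 0;-1 0.007 -0.008 0.17 0;-1 0.01 -0.01 0.24 0;-1 0.011 -0.01 0.275 0;-1 0.012 -0.01 0.29 0;-1 0.03 -0.01 0.29 0;-1 0.05 -0.01 0.29 0;-1 0.065 -0.01 0.29 0;-1 0.075 -0.01 0.29 0;-1 0.085 -0.01 0.29 0;-1 0.085 -0.01 0.29 0;-1 0.085 -0.01 0.29 0"

```text
time: 31.72
position: [0.626, -0.0402, 0.0299]
tool_rot: [1.0, 0.008, -0.015, 0.013]
ft_force: [-4.4, -1.2, -0.0]
grip_width: 0.0159
grip_force: 39.9
```

```bash
python3 - <<'E'
from h import *
plan(623,-26,29,90.8)
E
```

```text
t 31.7 at [626.  -40.2  29.9] phi -89.1 F [-4.4 -1.2 -0. ] w 15.9 | shift [-0.014  -0.0715  0.0031] turn 0.0007 rows 0.3 J6 1.36
```

>>> move_arm:
  motion: "-1 0.01 0 0.012 0;-1 0.015 -0.01 0.015 0;-1 0.015 -0.03 0.015 0;-1 0.015 -0.05 0.015 0;-1 0.015 -0.065 0.015 0;-1 0.015 -0.08 0.015 0;-1 0.015 -0.09 0.015 0;-1 0.015 -0.09 0.015 0;-1 0.015 -0.09 0.015 0"

```text
time: 32.47
position: [0.6261, -0.0279, 0.0281]
tool_rot: [1.0, 0.009, -0.018, 0.017]
ft_force: [-12.7, -17.2, 13.2]
grip_width: 0.0156
grip_force: 40.0
```

```bash
python3 - <<'E'
from h import *
plan(623,-26,29,90.8)
E
```

```text
t 32.5 at [626.1 -27.9  28.1] phi -88.9 F [-12.7 -17.2  13.2] w 15.6 | shift [-0.0157 -0.0097 -0.0043] turn 0.0016 rows 0.1 J6 1.39
```

>>> move_arm:
  motion: "-1 -0.01 0.015 0 0;-1 -0.01 0.02 -0.005 0;-0.35 -0.01 0.02 -0.005 0;-0.35 -0.01 0.02 -0.005 0;-0.35 -0.01 0.02 -0.005 0;-0.35 -0.01 0.02 -0.005 0;-0.35 -0.012 0.02 -0.05 0;-0.35 -0.015 0.02 -0.15 0;-0.35 -0.02 0.02 -0.3 0;-0.35 -0.02 0.02 -0.42 0;-0.35 -0.02 0.02 -0.42 0"

```text
time: 33.38
position: [0.6325, -0.0244, 0.1164]
tool_rot: [1.0, 0.008, -0.007, 0.014]
ft_force: [2.1, -0.1, 0.5]
grip_width: 0.0285
grip_force: 0.0
```

>>> move_arm:
  motion: "-0.35 -0.1 0.05 0 -0.03;-0.35 -0.25 0.12 0 -0.07;-0.35 -0.4 0.18 0 -0.11;-0.35 -0.55 0.23 0 -0.15;-0.35 -0.66 0.28 0 -0.19;-0.35 -0.72 0.3 0 -0.23;-0.35 -0.72 0.3 0 -0.27;-0.35 -0.72 0.3 0 -0.31;-0.35 -0.72 0.3 0 -0.35;-0.35 -0.72 0.3 0 -0.39;-0.35 -0.72 0.3 0 -0.4;-0.35 -0.72 0.3 0 -0.4"

```text
time: 34.38
position: [0.4854, -0.0863, 0.116]
tool_rot: [0.804, 0.594, -0.018, 0.003]
ft_force: [0.3, -0.7, -0.4]
grip_width: 0.0281
grip_force: 0.0
```

```bash
python3 - <<'E'
from h import *
im,d,m=look(); save("p7",im[120:200,195:315],6)
plan(464.8,64.4,130,56.2)
E
```

```text
[217. 152.] [622.4 124.2] [58.6 16.5] 0.7 47.0 186
[238. 151.] [623.   73.5] [58.8 15.4] 0.2 47.0 181
[259. 152.] [623.6  23.9] [58.8 14.8] 0.8 47.2 182
[280. 151.] [624.3 -25.8] [58.9 14.2] 0.9 47.5 173
[236. 217.] [465.1  65.1] [ 79.9 109.4] 6.4 47.2 1148
[437. 295.] [ 292.9 -399.8] [16.5 60.9] 14.9 40.7 199
t 34.4 at [485.4 -86.4 116. ] phi -17.2 F [-0.1 -0.4 -0.3] w 28.6 | shift [ 0.6873 -0.322  -0.0871] turn -0.4076 rows 10.2 J6 -0.05
```

View pics/p7.png

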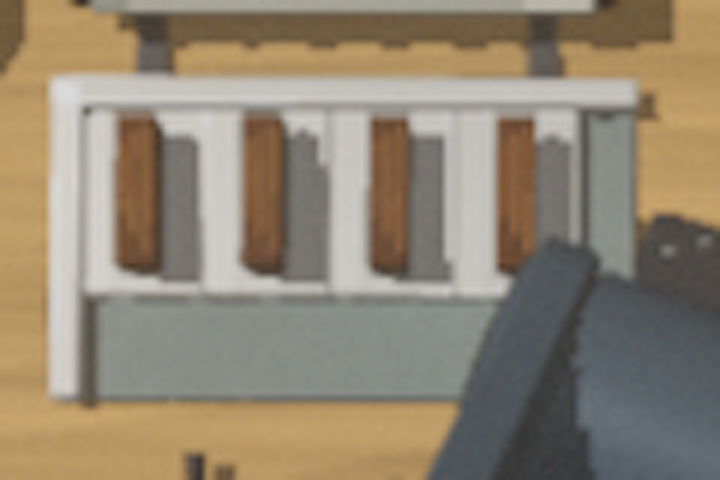

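The row is complete: four bars at (137,195), (265,195), (390,195) and (517,195), with plates flush against the long rail and against each other. Next is the selector.

>>> move_arm:
  motion: "-0.35 0.1 -0.04 -0.087 -0.04;-0.35 0.2 -0.09 -0.087 -0.08;-0.35 0.35 -0.15 -0.087 -0.12;-0.35 0.5 -0.22 -0.087 -0.16;-0.35 0.6 -0.27 -0.087 -0.2;-0.35 0.66 -0.31 -0.087 -0.24;-0.35 0.687 -0.322 -0.087 -0.28;-0.35 0.687 -0.322 -0.087 -0.32;-0.35 0.687 -0.322 -0.087 -0.36;-0.35 0.687 -0.322 -0.087 -0.4;-0.35 0.687 -0.322 -0.087 -0.4076;-0.35 0.687 -0.322 -0.087 -0.4076"

```text
time: 35.43
position: [0.4646, 0.0644, 0.13]
tool_rot: [0.29, 0.957, -0.016, -0.009]
ft_force: [-0.4, -0.4, 0.3]
grip_width: 0.028
grip_force: 0.0
```

```bash
python3 - <<'E'
from h import *
plan(464.8,64.4,73,56.2)
E
```

```text
t 35.4 at [464.6  64.4 130. ] phi 56.3 F [-0.4 -0.4  0.3] w 28.0 | shift [-0.0031  0.011   0.2847] turn 0.0003 rows 1.4 J6 -1.04
```

>>> move_arm:
  motion: "-0.35 -0.001 0.004 0.1 0;-0.35 -0.002 0.008 0.2 0;-0.35 -0.003 0.011 0.26 0;-0.35 -0.003 0.011 0.2847 0;-0.35 -0.003 0.011 0.2847 0;-1 -0.003 0.011 0.2847 0;-1 -0.003 0.011 0.2847 0;-1 -0.003 0.011 0.2847 0;-1 -0.003 0.011 0.2847 0;-1 -0.003 0.011 0.2847 0"
  newtons: 12

```text
time: 36.27
position: [0.4633, 0.0617, 0.0737]
tool_rot: [0.289, 0.957, -0.019, -0.01]
ft_force: [-3.7, -13.0, 0.6]
grip_width: 0.0145
grip_force: 12.0
```

>>> move_arm:
  motion: "-1 0 0 0 0.03;-1 0 0 0 0.06;-1 0 0 0 0.09;-1 0 0 0 0.12;-1 0 0 0 0.15;-1 0 0 0 0.18;-1 0 0 0 0.205;-1 0 0 0 0.225;-1 0 0 0 0.23;-1 0 0 0 0.23;-1 0 0 0 0.23"

```text
time: 37.18
position: [0.4628, 0.0616, 0.0736]
tool_rot: [0.608, 0.794, -0.021, -0.003]
ft_force: [-3.9, -12.9, 1.5]
grip_width: 0.0144
grip_force: 12.0
```

```bash
python3 - <<'E'
from h import *
plan(464.8,64.4,73,16.2); print(robot.get_obs()["moment"])
E
```

```text
t 37.2 at [462.8  61.6  73.6] phi 15.1 F [ -3.9 -12.9   1.5] w 14.4 | shift [0.0107 0.0135 0.0025] turn -0.0063 rows 0.2 J6 -0.30
[-2.09011427  0.63283643  0.23609745]
```

>>> move_arm:
  motion: "-1 0 0 0 0;-1 0 0 0 0;-1 0 0 0 0;-1 0 0 0 0;-1 0 0 0 0;-1 0 0 0 0;-1 0 0 0 0;-1 0 0 0 0;-1 0 0 0 0;-1 0 0 0 0;-1 0 0 0 0;-1 0 0 0 0"

```text
time: 38.18
position: [0.4628, 0.0616, 0.0737]
tool_rot: [0.608, 0.794, -0.021, -0.003]
ft_force: [-6.1, -11.9, 1.2]
grip_width: 0.0139
grip_force: 12.0
```

>>> move_arm:
  motion: "-1 0 0 0 0;-1 0 0 0 0;-1 0 0 0 0;-1 0 0 0 0;-1 0 0 0 0;-1 0 0 0 0;-1 0 0 0 0;-1 0 0 0 0;-1 0 0 0 0;-1 0 0 0 0;-1 0 0 0 0;-1 0 0 0 0"

```text
time: 39.18
position: [0.4628, 0.0616, 0.0737]
tool_rot: [0.608, 0.794, -0.021, -0.003]
ft_force: [-3.8, -12.3, 1.1]
grip_width: 0.014
grip_force: 12.0
```

>>> move_arm:
  motion: "-1 0 0 0 0;-1 0 0 0 0;-1 0 0 0 0;-1 0 0 0 0;-1 0 0 0 0;-1 0 0 0 0;-1 0 0 0 0;-1 0 0 0 0;-1 0 0 0 0;-1 0 0 0 0;-1 0 0 0 0;-1 0 0 0 0"

```text
time: 40.18
position: [0.4628, 0.0617, 0.0737]
tool_rot: [0.608, 0.794, -0.021, -0.003]
ft_force: [-3.8, -12.9, 0.9]
grip_width: 0.0141
grip_force: 12.0
```

>>> move_arm:
  motion: "-1 0 0 0 0;-1 0 0 0 0;-1 0 0 0 0;-1 0 0 0 0;-1 0 0 0 0;-1 0 0 0 0;-1 0 0 0 0;-1 0 0 0 0"

```text
time: 40.85
position: [0.4628, 0.0616, 0.0736]
tool_rot: [0.608, 0.794, -0.021, -0.003]
ft_force: [-4.3, -13.5, 0.9]
grip_width: 0.014
grip_force: 12.0
```

```bash
python3 - <<'E'
from h import *
look(); im,d,m=cam("scene"); save("p8",im[150:270,220:380],5)
plan(464.8,64.4,73,16.2)
E
```

```text
[217. 152.] [622.5 124.2] [58.7 16.4] 0.4 47.3 187
[238. 151.] [622.7  73.5] [58.6 15.5] 0.3 47.3 181
[259. 151.] [623.6  24.1] [58.3 15.2] 1.0 47.2 181
[280. 152.] [624.7 -25.8] [59.4 14.3] 1.0 47.3 180
[260. 218.] [469.6  18.7] [77.6 23.2] 1.5 45.9 275
[322. 275.] [ 333.9 -130.1] [16.7 59.7] 66.3 40.8 189
[437. 295.] [ 293.2 -399.4] [17.2 59.6] 13.4 40.5 201
t 41.0 at [462.8  61.6  73.7] phi 15.1 F [ -3.4 -13.1   2. ] w 14.5 | shift [0.0108 0.0133 0.0026] turn -0.0063 rows 0.2 J6 -0.30
```

View pics/p8.png

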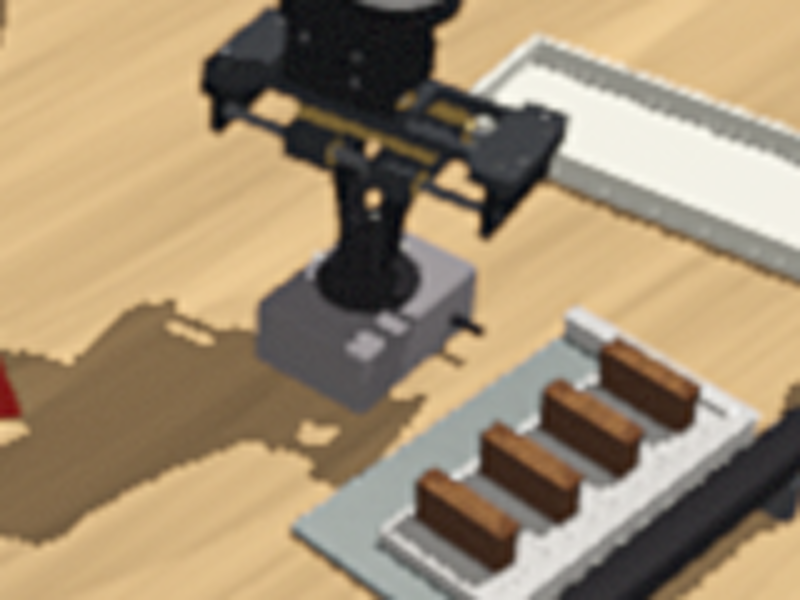

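>>> move_arm:
  motion: "-1 -0.01 -0.013 0 -0.03;-1 -0.01 -0.013 0 -0.06;-1 -0.01 -0.013 0 -0.09;-1 -0.01 -0.013 0 -0.12;-1 -0.01 -0.013 0 -0.15;-1 -0.01 -0.013 0 -0.18;-1 -0.01 -0.013 0 -0.21;-1 -0.01 -0.013 0 -0.24;-1 -0.01 -0.013 0 -0.27;-1 -0.01 -0.013 0 -0.3;-1 -0.01 -0.013 0 -0.3;-1 -0.01 -0.013 0 -0.3"

```text
time: 41.95
position: [0.4631, 0.0615, 0.0737]
tool_rot: [0.185, 0.983, -0.015, -0.01]
ft_force: [-0.1, 0.3, 0.8]
grip_width: 0.0141
grip_force: 12.0
```

>>> move_arm:
  motion: "-1 0 0 0 -0.03;-1 0 0 0 -0.06;-1 0 0 0 -0.09;-1 0 0 0 -0.12;-1 0 0 0 -0.145;-1 0 0 0 -0.155;-1 0 0 0 -0.155;-1 0 0 0 -0.155"

```text
time: 42.62
position: [0.4631, 0.0618, 0.0736]
tool_rot: [-0.058, 0.998, -0.012, -0.013]
ft_force: [-0.4, 1.1, 3.4]
grip_width: 0.0145
grip_force: 12.0
```

```bash
python3 - <<'E'
from h import *
plan(464.8,64.4,73,96.2); print(robot.get_obs()["moment"])
E
```

```text
t 42.6 at [463.1  61.8  73.6] phi 96.6 F [-0.4  1.1  3.4] w 14.5 | shift [-0.01    0.012   0.0025] turn 0.0023 rows 0.1 J6 -1.74
[ 0.43969595 -0.10221319 -0.12201916]
```

>>> move_arm:
  motion: "-0.35 0 0 0 0;-0.35 0 0 0 0;-0.35 0 0 0 0;-0.35 0 0 -0.05 0;-0.35 0 0 -0.15 0;-0.35 0 0 -0.25 0;-0.35 0 0 -0.3 0;-0.35 0 0 -0.3 0"

```text
time: 43.28
position: [0.4658, 0.063, 0.1348]
tool_rot: [-0.059, 0.998, -0.013, -0.012]
ft_force: [0.7, -0.4, 0.3]
grip_width: 0.0281
grip_force: 0.0
```

```bash
python3 - <<'E'
from h import *
plan(623.5,-26.5,90,90.8)
E
```

```text
t 43.3 at [465.8  63.  134.8] phi 96.8 F [ 0.7 -0.4  0.3] w 28.1 | shift [-0.7361 -0.532   0.2188] turn 0.0332 rows 4.5 J6 -1.75
```

>>> move_arm:
  motion: "-0.3 -0.12 -0.08 0 0.02;-0.3 -0.28 -0.2 0 0.0332;-0.3 -0.44 -0.32 0.05 0.0332;-0.3 -0.6 -0.44 0.1 0.0332;-0.3 -0.7 -0.51 0.15 0.0332;-0.3 -0.736 -0.532 0.2188 0.0332;-0.3 -0.736 -0.532 0.2188 0.0332;-0.3 -0.736 -0.532 0.2188 0.0332"

```text
time: 43.95
position: [0.6199, -0.0262, 0.0853]
tool_rot: [-0.007, 1.0, -0.012, -0.016]
ft_force: [-0.4, -0.1, -0.1]
grip_width: 0.0303
grip_force: 0.0
```

```bash
python3 - <<'E'
from h import *
im,d,m=cam("top"); P=cloud(m,d)*1000
k=(P[...,2]>84)&(abs(P[...,0]-464)<30)&(abs(P[...,1]-64)<30); print("knob",cv2.minAreaRect(P[k][:,:2].astype(np.float32)) if k.any() else None)
plan(623.5,-26.5,27.5,90.8)
E
```

```text
knob ((463.954345703125, 64.00826263427734), (59.80625915527344, 59.96038055419922), 0.15477265417575836)
t 44.0 at [619.9 -25.8  86.3] phi 90.8 F [0.2 0.5 0.1] w 30.4 | shift [-0.0269  0.0034  0.2932] turn 0.0001 rows 1.4 J6 -1.77
```

>>> move_arm:
  motion: "-0.3 -0.009 0.001 0.1 0;-0.3 -0.018 0.002 0.2 0;-0.3 -0.024 0.003 0.27 0;-0.3 -0.027 0.003 0.293 0;-0.3 -0.027 0.003 0.293 0;-1 -0.027 0.003 0.293 0;-1 -0.027 0.003 0.293 0;-1 -0.027 0.003 0.293 0;-1 -0.027 0.003 0.293 0;-1 -0.027 0.003 0.293 0;-1 -0.027 0.003 0.293 0"
  newtons: 40

```text
time: 44.92
position: [0.6264, -0.0282, 0.0303]
tool_rot: [-0.007, 1.0, -0.014, -0.012]
ft_force: [-1.4, -3.1, 6.4]
grip_width: 0.0159
grip_force: 39.8
```

>>> move_arm:
  motion: "-1 0.005 0 -0.03 0;-1 0.01 0 -0.08 0;-1 0.015 0 -0.15 0;-1 0.02 0 -0.23 0;-1 0.02 0 -0.3 0;-1 0.02 0 -0.35 0;-1 0.02 0 -0.4 0;-1 0.02 0 -0.4 0"

```text
time: 45.58
position: [0.6249, -0.0248, 0.1111]
tool_rot: [-0.007, 1.0, -0.013, -0.011]
ft_force: [0.9, -0.4, -0.8]
grip_width: 0.0157
grip_force: 39.8
```

```bash
python3 - <<'E'
from h import *
plan(394.8,314.6,105,9.5)
z=np.load("/tmp/top.npz"); m=robot.camera_model("top"); P=cloud(m,z["d"])*1000; X,Y,Z=P[...,0],P[...,1],P[...,2]
t=(Z>18)&(Z<26)
for n,k,ax in(("left",t&(Y>355)&(Y<415)&(X>370)&(X<560),0),("right",t&(Y>240)&(Y<300)&(X>400)&(X<590),0)):
    f=cv2.fitLine(P[k][:,:2].astype(np.float32),cv2.DIST_HUBER,0,.01,.01).ravel(); print(n,f,np.degrees(np.arctan2(f[1],f[0])))
E
```

```text
t 45.6 at [624.9 -24.8 111.1] phi 90.8 F [ 0.9 -0.4 -0.8] w 15.7 | shift [1.1262 1.7138 0.0117] turn 0.4518 rows 11.4 J6 -1.77
left [9.8379350e-01 1.7930527e-01 4.6774600e+02 3.7975146e+02] 10.329295
right [9.8311710e-01 1.8297756e-01 4.9340134e+02 2.7779968e+02] 10.5432415
```

>>> move_arm:
  motion: "-1 0.05 0.08 0 0;-1 0.12 0.19 0 0;-1 0.21 0.33 0 0;-1 0.31 0.48 0 0;-1 0.42 0.64 0 0;-1 0.51 0.77 0 0;-1 0.56 0.857 0 0;-1 0.56 0.857 0 0"

```text
time: 46.25
position: [0.5048, 0.1479, 0.1066]
tool_rot: [-0.009, 1.0, -0.012, -0.016]
ft_force: [0.3, -0.8, -1.2]
grip_width: 0.0155
grip_force: 39.8
```

>>> move_arm:
  motion: "-1 0.05 0.08 0 0.03;-1 0.12 0.18 0 0.065;-1 0.19 0.29 0 0.1;-1 0.27 0.41 0 0.138;-1 0.35 0.53 0 0.176;-1 0.43 0.65 0 0.214;-1 0.5 0.75 0 0.252;-1 0.54 0.82 0 0.29;-1 0.56 0.857 0 0.33;-1 0.56 0.857 0 0.368;-1 0.56 0.857 0 0.406;-1 0.56 0.857 0 0.443"

```text
time: 47.25
position: [0.3954, 0.3145, 0.1056]
tool_rot: [0.638, 0.77, -0.018, -0.002]
ft_force: [-0.3, -0.7, -1.3]
grip_width: 0.0157
grip_force: 39.8
```

```bash
python3 - <<'E'
from h import *
plan(394.9,313.3,34,10.4)
im,d,m=cam("top"); P=cloud(m,d)*1000
k=(P[...,2]>84)&(P[...,2]<94)&(abs(P[...,0]-464)<25)&(abs(P[...,1]-64)<25); print("knob",cv2.minAreaRect(P[k][:,:2].astype(np.float32)) if k.any() else None)
E
```

```text
t 47.2 at [395.4 314.5 105.6] phi 10.7 F [-0.3 -0.7 -1.3] w 15.7 | shift [0.002  0.0074 0.358 ] turn 0.0018 rows 1.7 J6 0.28
knob ((465.2544250488281, 64.05171203613281), (34.22876739501953, 13.551898956298828), 2.4568750858306885)
```

>>> move_arm:
  motion: "-1 0 0.002 0.08 0;-1 0 0.004 0.18 0;-1 0.001 0.006 0.27 0;-1 0.002 0.007 0.33 0;-1 0.002 0.007 0.36 0;-1 0.002 0.007 0.378 0;-1 0.002 0.007 0.383 0;-1 0.002 0.007 0.383 0"

```text
time: 47.97
position: [0.3944, 0.3123, 0.03]
tool_rot: [0.635, 0.772, -0.019, -0.002]
ft_force: [-0.9, -1.6, 1.3]
grip_width: 0.0156
grip_force: 40.0
```

```bash
python3 - <<'E'
from h import *
plan(394.9,313.3,29,10.4)
E
```

```text
t 48.0 at [394.4 312.3  30. ] phi 11.1 F [-0.9 -1.6  1.3] w 15.6 | shift [0.0046 0.0036 0.005 ] turn 0.0039 rows 0.1 J6 0.28
```

>>> move_arm:
  motion: "-1 0 0 0.005 0;-0.3 0 0 0.005 0;-0.3 0 0 0.005 0;-0.3 0 0 0.005 0;-0.3 0 0 0.005 0;-0.3 0 0 -0.05 0;-0.3 0 0 -0.15 0;-0.3 0 0 -0.28 0;-0.3 0 0 -0.38 0;-0.3 0 0 -0.38 0"

```text
time: 48.8
position: [0.3988, 0.3166, 0.1086]
tool_rot: [0.635, 0.772, -0.015, -0.0]
ft_force: [0.3, 0.3, -0.5]
grip_width: 0.0304
grip_force: 0.0
```

```bash
python3 - <<'E'
from h import *
plan(623.3,23.5,90,90.8); look()
E
```

```text
t 48.8 at [398.8 316.6 108.6] phi 11.1 F [ 0.3  0.3 -0.5] w 30.4 | shift [-1.6523  0.8224  0.104 ] turn -0.4430 rows 11.1 J6 0.28
[217. 151.] [622.4 124.4] [59. 17.] 0.6 46.9 183
[238. 152.] [623.1  73.6] [58.5 15.6] 0.3 47.4 182
[260. 152.] [623.4  21.5] [59.1 14.9] 0.6 47.3 181
[241. 218.] [465.2  64.7] [ 80.1 110.1] 6.4 46.8 1424
[135. 245.] [397.8 311.1] [16.  46.5] 11.6 46.2 138
[322. 275.] [ 333.9 -130. ] [16.2 59.9] 66.7 40.7 189
[437. 295.] [ 293.4 -399.3] [16.3 60.3] 14.8 40.3 202
```

>>> move_arm:
  motion: "-0.3 -0.1 0.05 0 0;-0.3 -0.26 0.13 0 0;-0.3 -0.43 0.21 0 0;-0.3 -0.6 0.3 0 0;-0.3 -0.75 0.37 0 0;-0.3 -0.82 0.41 0 0;-0.3 -0.82 0.41 0 0"

```text
time: 49.43
position: [0.511, 0.1669, 0.1049]
tool_rot: [0.637, 0.77, -0.018, -0.001]
ft_force: [-0.6, 1.6, 0.1]
grip_width: 0.0307
grip_force: 0.0
```

>>> move_arm:
  motion: "-0.3 -0.1 0.05 0 -0.038;-0.3 -0.24 0.12 0 -0.076;-0.3 -0.38 0.19 0 -0.114;-0.3 -0.52 0.26 0 -0.152;-0.3 -0.66 0.33 0.02 -0.19;-0.3 -0.77 0.38 0.04 -0.228;-0.3 -0.83 0.41 0.06 -0.266;-0.3 -0.83 0.41 0.1 -0.304;-0.3 -0.83 0.41 0.1 -0.342;-0.3 -0.83 0.41 0.1 -0.38;-0.3 -0.83 0.41 0.1 -0.418;-0.3 -0.83 0.41 0.1 -0.443"

```text
time: 50.43
position: [0.6184, 0.0234, 0.0853]
tool_rot: [-0.01, 1.0, -0.012, -0.015]
ft_force: [0.2, 0.1, -1.3]
grip_width: 0.0308
grip_force: 0.0
```

```bash
python3 - <<'E'
from h import *
plan(623.4,22,28,90.8)
E
```

```text
t 50.4 at [618.4  23.4  85.3] phi 91.2 F [ 0.2  0.1 -1.3] w 30.8 | shift [-0.0337 -0.0006  0.2855] turn 0.0020 rows 1.4 J6 -1.70
```

>>> move_arm:
  motion: "-0.3 -0.01 0 0.1 0.002;-0.3 -0.02 0 0.2 0.002;-0.3 -0.03 0 0.26 0.002;-0.3 -0.033 0 0.285 0.002;-0.3 -0.033 0 0.285 0.002;-1 -0.033 0 0.285 0.002;-1 -0.033 0 0.285 0.002;-1 -0.033 0 0.285 0.002;-1 -0.033 0 0.285 0.002;-1 -0.033 0 0.285 0.002;-1 -0.033 0 0.285 0.002"

```text
time: 51.35
position: [0.6257, 0.0209, 0.031]
tool_rot: [-0.004, 1.0, -0.013, -0.012]
ft_force: [-0.1, -0.2, 5.0]
grip_width: 0.0155
grip_force: 39.7
```

>>> move_arm:
  motion: "-1 0.005 0 -0.03 0;-1 0.01 0 -0.08 0;-1 0.015 0 -0.15 0;-1 0.02 0 -0.23 0;-1 0.02 0 -0.3 0;-1 0.02 0 -0.35 0;-1 0.02 0 -0.4 0;-1 0.02 0 -0.4 0"

```text
time: 52.02
position: [0.6247, 0.0227, 0.1126]
tool_rot: [-0.004, 1.0, -0.013, -0.011]
ft_force: [0.1, 0.3, -1.6]
grip_width: 0.0157
grip_force: 39.7
```

```bash
python3 - <<'E'
from h import *
plan(448,323,105,10.4)
E
```

```text
t 52.0 at [624.7  22.7 112.6] phi 90.5 F [ 0.1  0.3 -1.6] w 15.7 | shift [0.8714 1.5088 0.0173] turn 0.4447 rows 11.2 J6 -1.69
```

>>> move_arm:
  motion: "-1 0.04 0.07 0 0;-1 0.1 0.17 0 0;-1 0.17 0.29 0 0;-1 0.25 0.43 0 0;-1 0.33 0.57 0 0;-1 0.4 0.69 0 0;-1 0.436 0.754 0 0;-1 0.436 0.754 0 0"

```text
time: 52.68
position: [0.5312, 0.1758, 0.1075]
tool_rot: [-0.006, 1.0, -0.013, -0.015]
ft_force: [0.7, -0.5, -0.7]
grip_width: 0.0158
grip_force: 39.7
```

>>> move_arm:
  motion: "-1 0.04 0.07 0 0.03;-1 0.09 0.16 0 0.065;-1 0.15 0.26 0 0.1;-1 0.21 0.36 0 0.138;-1 0.27 0.47 0 0.176;-1 0.33 0.57 0 0.214;-1 0.38 0.66 0.01 0.252;-1 0.42 0.72 0.017 0.29;-1 0.436 0.754 0.017 0.33;-1 0.436 0.754 0.017 0.368;-1 0.436 0.754 0.017 0.406;-1 0.436 0.754 0.017 0.445"

```text
time: 53.68
position: [0.447, 0.3226, 0.103]
tool_rot: [0.643, 0.766, -0.019, -0.001]
ft_force: [0.1, 0.1, -2.1]
grip_width: 0.016
grip_force: 39.7
```

```bash
python3 - <<'E'
from h import *
plan(448,323,29,10.4)
E
```

```text
t 53.7 at [447.  322.6 103. ] phi 10.0 F [ 0.1  0.1 -2.1] w 16.0 | shift [0.009  0.0162 0.3694] turn -0.0024 rows 1.8 J6 0.27
```

>>> move_arm:
  motion: "-1 0.002 0.004 0.08 0;-1 0.004 0.008 0.18 0;-1 0.006 0.012 0.27 0;-1 0.008 0.014 0.33 0;-1 0.009 0.016 0.355 0;-1 0.009 0.016 0.366 0;-1 0.009 0.016 0.37 0;-1 0.009 0.016 0.37 0"

```text
time: 54.35
position: [0.4471, 0.3219, 0.0305]
tool_rot: [0.64, 0.768, -0.02, -0.002]
ft_force: [-1.7, -4.6, 5.9]
grip_width: 0.0159
grip_force: 40.0
```

```bash
python3 - <<'E'
from h import *
plan(448,323,29,10.4)
E
```

```text
t 54.4 at [447.1 321.9  30.5] phi 10.3 F [-1.7 -4.6  5.9] w 15.9 | shift [0.0048 0.0055 0.0071] turn -0.0004 rows 0.0 J6 0.27
```

>>> move_arm:
  motion: "-0.3 0 0 0 0;-0.3 0 0 0 0;-0.3 0 0 0 0;-0.3 0 0 0 0;-0.3 0 0 -0.05 0;-0.3 0 0 -0.15 0;-0.3 0 0 -0.28 0;-0.3 0 0 -0.38 0;-0.3 0 0 -0.38 0"

```text
time: 55.1
position: [0.4521, 0.327, 0.1096]
tool_rot: [0.64, 0.768, -0.014, 0.0]
ft_force: [0.8, 0.5, 0.4]
grip_width: 0.0307
grip_force: 0.0
```

```bash
python3 - <<'E'
from h import *
plan(623.3,73,90,90.8); look()
E
```

```text
t 55.1 at [452.1 327.  109.6] phi 10.3 F [0.8 0.5 0.4] w 30.7 | shift [-1.4012  0.616   0.1105] turn -0.4470 rows 11.2 J6 0.26
[217. 152.] [622.7 123.7] [16.3 59.2] 89.5 46.8 184
[238. 151.] [622.9  73.7] [58.7 15.3] 0.2 47.1 181
[241. 218.] [465.2  64.5] [ 80.  109.9] 6.4 46.8 1420
[132. 222.] [450.7 319.9] [15.5 45. ] 10.6 45.8 137
[135. 245.] [397.9 311.2] [16. 47.] 11.3 46.1 146
[322. 275.] [ 333.9 -130.2] [16.4 59.8] 66.5 40.7 189
[437. 295.] [ 293.2 -399.4] [16.9 60.3] 15.6 40.0 203
```

>>> move_arm:
  motion: "-0.3 -0.08 0.04 0 0;-0.3 -0.2 0.09 0 0;-0.3 -0.36 0.16 0 0;-0.3 -0.52 0.23 0 0;-0.3 -0.65 0.29 0 0;-0.3 -0.7 0.308 0 0;-0.3 -0.7 0.308 0 0"

```text
time: 55.73
position: [0.5361, 0.1965, 0.1055]
tool_rot: [0.642, 0.767, -0.019, -0.002]
ft_force: [-0.1, 0.7, 0.0]
grip_width: 0.0306
grip_force: 0.0
```

>>> move_arm:
  motion: "-0.3 -0.08 0.04 0 -0.038;-0.3 -0.19 0.09 0 -0.076;-0.3 -0.3 0.13 0 -0.114;-0.3 -0.42 0.18 0 -0.152;-0.3 -0.54 0.24 0.02 -0.19;-0.3 -0.64 0.28 0.04 -0.228;-0.3 -0.7 0.308 0.06 -0.266;-0.3 -0.72 0.308 0.1 -0.304;-0.3 -0.72 0.308 0.1 -0.342;-0.3 -0.72 0.308 0.1 -0.38;-0.3 -0.72 0.308 0.1 -0.418;-0.3 -0.72 0.308 0.1 -0.446"

```text
time: 56.73
position: [0.6192, 0.0696, 0.0865]
tool_rot: [-0.009, 1.0, -0.012, -0.015]
ft_force: [-0.5, -0.5, -0.4]
grip_width: 0.0305
grip_force: 0.0
```

```bash
python3 - <<'E'
from h import *
plan(623.4,73,28,90.8)
E
```

```text
t 56.7 at [619.2  69.6  86.5] phi 91.0 F [-0.5 -0.5 -0.4] w 30.5 | shift [-0.0302  0.0238  0.2911] turn 0.0012 rows 1.4 J6 -1.62
```

>>> move_arm:
  motion: "-0.3 -0.01 0.02 0.08 0.001;-0.3 -0.02 0.023 0.18 0.001;-0.3 -0.027 0.023 0.26 0.001;-0.3 -0.03 0.023 0.288 0.001;-0.3 -0.03 0.023 0.288 0.001;-1 -0.03 0.023 0.288 0.001;-1 -0.03 0.023 0.288 0.001;-1 -0.03 0.023 0.288 0.001;-1 -0.03 0.023 0.288 0.001;-1 -0.03 0.023 0.288 0.001;-1 -0.03 0.023 0.288 0.001"

```text
time: 57.65
position: [0.626, 0.0712, 0.0308]
tool_rot: [-0.004, 1.0, -0.013, -0.012]
ft_force: [-0.6, 2.6, 6.9]
grip_width: 0.0156
grip_force: 39.7
```

>>> move_arm:
  motion: "-1 0.005 0 -0.03 0;-1 0.01 0 -0.08 0;-1 0.015 0 -0.15 0;-1 0.02 0 -0.23 0;-1 0.02 0 -0.3 0;-1 0.02 0 -0.35 0;-1 0.02 0 -0.4 0;-1 0.02 0 -0.4 0"

```text
time: 58.32
position: [0.625, 0.0727, 0.1123]
tool_rot: [-0.004, 1.0, -0.013, -0.011]
ft_force: [1.6, 1.0, -0.9]
grip_width: 0.0158
grip_force: 39.7
```

```bash
python3 - <<'E'
from h import *
plan(502,333,105,10.4)
E
```

```text
t 58.3 at [625.   72.7 112.3] phi 90.5 F [ 1.6  1.  -0.9] w 15.8 | shift [0.6045 1.3068 0.0157] turn 0.4447 rows 11.2 J6 -1.61
```

>>> move_arm:
  motion: "-1 0.03 0.07 0 0;-1 0.08 0.17 0 0;-1 0.13 0.28 0 0;-1 0.19 0.41 0 0;-1 0.25 0.53 0 0;-1 0.29 0.62 0 0;-1 0.3 0.653 0 0;-1 0.3 0.653 0 0"

```text
time: 58.98
position: [0.5606, 0.2049, 0.107]
tool_rot: [-0.005, 1.0, -0.013, -0.014]
ft_force: [-0.3, -0.3, -1.9]
grip_width: 0.0157
grip_force: 39.7
```

>>> move_arm:
  motion: "-1 0.03 0.06 0 0.03;-1 0.06 0.14 0 0.065;-1 0.1 0.22 0 0.1;-1 0.14 0.31 0 0.138;-1 0.18 0.4 0 0.176;-1 0.22 0.49 0 0.214;-1 0.26 0.57 0.01 0.252;-1 0.29 0.62 0.016 0.29;-1 0.3 0.654 0.016 0.33;-1 0.304 0.654 0.016 0.368;-1 0.304 0.654 0.016 0.406;-1 0.304 0.654 0.016 0.445"

```text
time: 59.98
position: [0.5013, 0.3323, 0.1024]
tool_rot: [0.643, 0.766, -0.019, -0.002]
ft_force: [0.2, 0.4, -1.0]
grip_width: 0.0157
grip_force: 39.6
```

```bash
python3 - <<'E'
from h import *
plan(502,333,29,10.4)
E
```

```text
t 60.0 at [501.3 332.3 102.4] phi 9.9 F [ 0.2  0.4 -1. ] w 15.7 | shift [0.0107 0.0153 0.3667] turn -0.0026 rows 1.8 J6 0.24
```

>>> move_arm:
  motion: "-1 0.002 0.004 0.08 0;-1 0.005 0.008 0.18 0;-1 0.008 0.011 0.27 0;-1 0.01 0.013 0.33 0;-1 0.011 0.015 0.353 0;-1 0.011 0.015 0.364 0;-1 0.011 0.015 0.367 0;-1 0.011 0.015 0.367 0"

```text
time: 60.65
position: [0.5013, 0.3323, 0.0306]
tool_rot: [0.64, 0.768, -0.02, -0.002]
ft_force: [-2.5, -3.4, 5.0]
grip_width: 0.0156
grip_force: 40.0
```

>>> move_arm:
  motion: "-0.3 0 0 0 0;-0.3 0 0 0 0;-0.3 0 0 0 0;-0.3 0 0 0 0;-0.3 0 0 -0.05 0;-0.3 0 0 -0.15 0;-0.3 0 0 -0.28 0;-0.3 0 0 -0.38 0;-0.3 0 0 -0.38 0"

```text
time: 61.4
position: [0.5063, 0.3376, 0.1102]
tool_rot: [0.64, 0.768, -0.014, 0.0]
ft_force: [0.6, 0.2, 0.7]
grip_width: 0.0304
grip_force: 0.0
```

```bash
python3 - <<'E'
from h import *
plan(623,123.3,90,90.8); look()
E
```

```text
t 61.4 at [506.3 337.6 110.2] phi 10.3 F [0.6 0.2 0.7] w 30.4 | shift [-1.1569  0.384   0.1144] turn -0.4470 rows 11.2 J6 0.24
[217. 152.] [622.2 124. ] [16.5 58.4] 89.8 47.0 187
[129. 199.] [505.  330.4] [16.7 43.4] 11.1 45.9 130
[241. 218.] [465.9  64.8] [ 81.4 110.2] 6.4 46.9 1424
[132. 222.] [450.6 321. ] [15.9 47. ] 10.1 45.9 152
[132. 245.] [396.5 317.7] [16. 61.] 11.5 46.2 191
[322. 276.] [ 334.1 -129.9] [16.1 59.5] 66.3 40.6 187
[437. 295.] [ 292.9 -398.6] [16.5 60.7] 14.9 40.7 201
```

>>> move_arm:
  motion: "-0.35 -0.07 0.02 0 0;-0.35 -0.18 0.06 0 0;-0.35 -0.31 0.1 0 0;-0.35 -0.44 0.15 0 0;-0.35 -0.54 0.18 0 0;-0.35 -0.58 0.192 0 0;-0.35 -0.58 0.192 0 0"

```text
time: 62.03
position: [0.5623, 0.2261, 0.1054]
tool_rot: [0.642, 0.767, -0.019, -0.002]
ft_force: [-0.6, 0.0, 0.1]
grip_width: 0.0286
grip_force: 0.0
```

>>> move_arm:
  motion: "-0.35 -0.06 0.02 0 -0.038;-0.35 -0.16 0.05 0 -0.076;-0.35 -0.27 0.09 0 -0.114;-0.35 -0.38 0.13 0 -0.152;-0.35 -0.48 0.16 0.02 -0.19;-0.35 -0.55 0.18 0.04 -0.228;-0.35 -0.59 0.192 0.06 -0.266;-0.35 -0.59 0.192 0.1 -0.304;-0.35 -0.59 0.192 0.1 -0.342;-0.35 -0.59 0.192 0.1 -0.38;-0.35 -0.59 0.192 0.1 -0.418;-0.35 -0.59 0.192 0.1 -0.447"

```text
time: 63.03
position: [0.6188, 0.1203, 0.087]
tool_rot: [-0.01, 1.0, -0.013, -0.015]
ft_force: [-0.1, 1.1, -1.2]
grip_width: 0.0283
grip_force: 0.0
```

```bash
python3 - <<'E'
from h import *
plan(623,123.3,31,90.8)
E
```

```text
t 63.0 at [618.8 120.3  87. ] phi 91.2 F [-0.1  1.1 -1.2] w 28.3 | shift [-0.0293  0.0216  0.2786] turn 0.0022 rows 1.3 J6 -1.55
```

>>> move_arm:
  motion: "-0.35 -0.01 0.018 0.08 0.002;-0.35 -0.02 0.022 0.17 0.002;-0.35 -0.026 0.022 0.25 0.002;-0.35 -0.029 0.022 0.276 0.002;-0.35 -0.029 0.022 0.276 0.002;-1 -0.029 0.022 0.276 0.002;-1 -0.029 0.022 0.276 0.002;-1 -0.029 0.022 0.276 0.002;-1 -0.029 0.022 0.276 0.002;-1 -0.029 0.022 0.276 0.002;-1 -0.029 0.022 0.276 0.002"

```text
time: 63.95
position: [0.6251, 0.1218, 0.0337]
tool_rot: [-0.004, 1.0, -0.013, -0.012]
ft_force: [-0.0, -1.8, 5.5]
grip_width: 0.0156
grip_force: 39.9
```

>>> move_arm:
  motion: "-1 0.005 -0.003 -0.03 0;-1 0.01 -0.005 -0.08 0;-1 0.015 -0.005 -0.15 0;-1 0.02 -0.005 -0.23 0;-1 0.02 -0.005 -0.3 0;-1 0.02 -0.005 -0.35 0;-1 0.02 -0.005 -0.4 0;-1 0.02 -0.005 -0.4 0"

```text
time: 64.62
position: [0.6241, 0.1234, 0.1153]
tool_rot: [-0.004, 1.0, -0.013, -0.011]
ft_force: [0.5, -0.8, -1.6]
grip_width: 0.0158
grip_force: 39.9
```

```bash
python3 - <<'E'
from h import *
plan(554.8,342.5,105,10.4)
E
```

```text
t 64.6 at [624.1 123.4 115.3] phi 90.5 F [ 0.5 -0.8 -1.6] w 15.8 | shift [0.3374 1.0993 0.0309] turn 0.4447 rows 11.2 J6 -1.53
```

>>> move_arm:
  motion: "-1 0.02 0.06 0 0;-1 0.05 0.15 0 0;-1 0.08 0.25 0 0;-1 0.11 0.36 0 0;-1 0.14 0.46 0 0;-1 0.165 0.53 0 0;-1 0.168 0.549 0 0;-1 0.168 0.549 0 0"

```text
time: 65.28
position: [0.5871, 0.2339, 0.1099]
tool_rot: [-0.005, 1.0, -0.013, -0.014]
ft_force: [-0.2, -0.9, -2.0]
grip_width: 0.016
grip_force: 39.9
```

>>> move_arm:
  motion: "-1 0.02 0.06 0 0.03;-1 0.04 0.13 0 0.065;-1 0.06 0.2 0 0.1;-1 0.08 0.27 0 0.138;-1 0.11 0.35 0 0.176;-1 0.13 0.43 0 0.214;-1 0.15 0.49 0.01 0.252;-1 0.165 0.53 0.02 0.29;-1 0.17 0.55 0.02 0.33;-1 0.17 0.55 0.02 0.368;-1 0.17 0.55 0.02 0.406;-1 0.17 0.55 0.02 0.445"

```text
time: 66.28
position: [0.5538, 0.3411, 0.1043]
tool_rot: [0.643, 0.766, -0.019, -0.002]
ft_force: [0.2, 0.0, -1.8]
grip_width: 0.0157
grip_force: 39.9
```

```bash
python3 - <<'E'
from h import *
plan(554.8,342.5,31.5,10.4)
E
```

```text
t 66.3 at [553.8 341.1 104.3] phi 9.9 F [ 0.2  0.  -1.8] w 15.7 | shift [0.0141 0.0173 0.3635] turn -0.0027 rows 1.7 J6 0.22
```

>>> move_arm:
  motion: "-1 0.002 0.004 0.08 0;-1 0.006 0.008 0.18 0;-1 0.01 0.012 0.27 0;-1 0.013 0.015 0.33 0;-1 0.014 0.017 0.35 0;-1 0.014 0.017 0.36 0;-1 0.014 0.017 0.364 0;-1 0.014 0.017 0.364 0"

```text
time: 66.95
position: [0.5542, 0.3418, 0.0334]
tool_rot: [0.64, 0.768, -0.02, -0.002]
ft_force: [-2.5, -3.6, 6.1]
grip_width: 0.0158
grip_force: 40.0
```

>>> move_arm:
  motion: "-0.3 0 0 0 0;-0.3 0 0 0 0;-0.3 0 0 0 0;-0.3 0 0 0 0;-0.3 0 0 -0.05 0;-0.3 0 0 -0.15 0;-0.3 0 0 -0.28 0;-0.3 0 0 -0.42 0;-0.3 0 0 -0.6 0;-0.3 0 0 -0.6 0"

```text
time: 67.78
position: [0.5619, 0.3492, 0.1599]
tool_rot: [0.64, 0.768, -0.012, 0.002]
ft_force: [1.5, 0.7, 1.1]
grip_width: 0.0303
grip_force: 0.0
```

>>> move_arm:
  motion: "-0.3 -0.1 -0.1 0 0;-0.3 -0.25 -0.25 0 0;-0.3 -0.4 -0.4 0 0;-0.3 -0.55 -0.55 0 0;-0.3 -0.7 -0.6 0 0;-0.3 -0.8 -0.6 0 0;-0.3 -0.8 -0.6 0 0"

```text
time: 68.37
position: [0.4682, 0.1651, 0.1596]
tool_rot: [0.642, 0.767, -0.018, -0.001]
ft_force: [0.6, 0.5, 0.1]
grip_width: 0.0307
grip_force: 0.0
```

```bash
python3 - <<'E'
from h import *
im,d,m=look("p9")
P=cloud(m,d)*1000; k=(P[...,2]>84)&(P[...,2]<94)&(abs(P[...,0]-464)<25)&(abs(P[...,1]-64)<25)
q=P[k][:,:2]; 
if len(q)>20: u,s,v=np.linalg.svd(q-q.mean(0)); print("knob",q.mean(0),np.degrees(np.arctan2(v[0][1],v[0][0])))
for r in rects(im,d,m,.06,.08,60): print(*r)
plan(500,100,200,10)
E
```

```text
[123. 176.] [558.6 348. ] [11.8 59.6] 9.7 46.6 119
[241. 218.] [465.2  64.6] [ 79.9 110.1] 6.4 47.0 1406
[133. 245.] [396.7 317.2] [16.1 58.3] 11.4 46.1 181
[322. 276.] [ 334.1 -130.1] [16.6 59.4] 65.4 40.9 188
[437. 295.] [ 293.1 -399.5] [16.9 60. ] 14.6 40.9 201
knob [465.20657588  64.17843556] -172.65488267639438
[218.  41.] [885.6 122.4] [ 70.2 496.1] 0.2 70.5 3763
[370. 105.] [ 732.  -232.1] [47.9 49. ] 45.9 76.0 371
[540. 376.] [ 118.8 -618.8] [ 46.8 187.1] 74.9 69.8 416
[263. 397.] [62.8  3. ] [122.2  19.8] 89.0 70.8 215
t 68.4 at [468.7 166.7 159.5] phi 10.1 F [-0.1  0.3  0.7] w 30.6 | shift [-0.3602  0.0894 -0.1975] turn 0.0007 rows 2.0 J6 -0.03
```

View pics/p9.png

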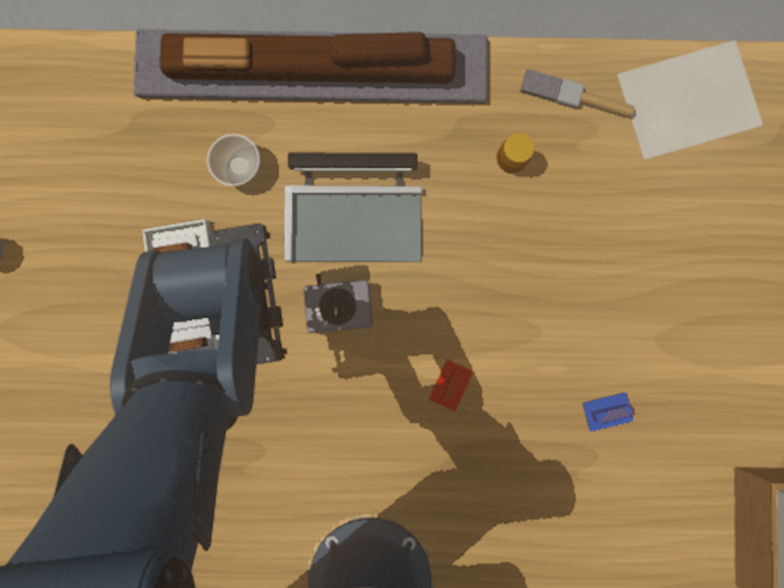

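>>> move_arm:
  motion: "-0.3 -0.15 0 0 0;-0.3 -0.35 0 0 0;-0.3 -0.55 0 0 0;-0.3 -0.75 0 0 0;-0.3 -0.9 0 0 0;-0.3 -0.95 0 0 0;-0.3 -0.95 0 0 0"

```text
time: 69.0
position: [0.5039, -0.0204, 0.1629]
tool_rot: [0.642, 0.767, -0.018, -0.001]
ft_force: [0.4, -0.7, 0.2]
grip_width: 0.0308
grip_force: 0.0
```

```bash
python3 - <<'E'
from h import *
im,d,m=look(); save("p10",im[140:290,80:200],5)
u=np.array([.9836,.1805])
P=cloud(m,d)*1000; k=(P[...,2]>10)&(P[...,2]<19)&(P[...,0]>330)&(P[...,0]<620)&(P[...,1]>260)&(P[...,1]<400); print(k.sum(),np.median(P[k][:,2]))
E
```

```text
[121. 178.] [556.2 348.5] [16.9 61.4] 9.3 45.7 207
[124. 200.] [503.2 339.5] [16.2 61. ] 10.2 45.9 203
[246. 213.] [477.5  47.9] [77.3 53.8] 77.6 50.2 392
[128. 223.] [449.3 328.6] [16.1 61.2] 10.1 45.9 194
[132. 245.] [396.4 318.4] [15.9 61.8] 11.5 46.2 191
[322. 275.] [ 333.9 -130.2] [16.5 59.7] 65.6 40.8 185
[437. 295.] [ 293.2 -399.7] [16.2 61.1] 15.2 40.6 200
1981 15.67364509119007
```

View pics/p10.png

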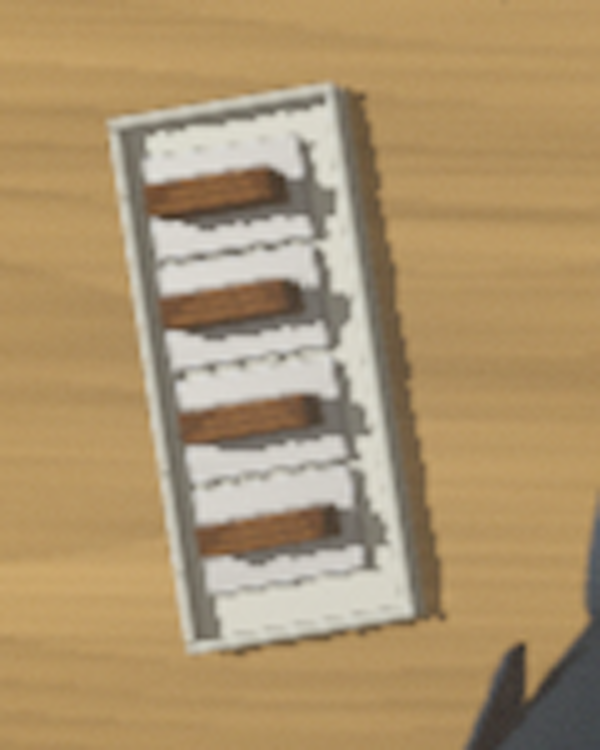

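The crop shows all four specimens flat and apart in the tray, bars at (215,190), (230,305), (250,420) and (270,530). They lie within 6 mm of the tray's middle line, and every bar top is at the right height. The selector reads at the dot.

```bash
python3 -c "
from rig import robot
print(robot.hand_in())"
```

```text
the job is handed in; nothing more can be done
None
```

The job is handed in, though no verdict came back: all four specimens were imaged in a flush row under raking light for over three seconds and now lie flat in the tray, the selector reads at the dot (off), and the jar and bowl were not disturbed.

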